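# Check and punch spice-drawer fronts

### The job

Get the new spice-drawer fronts ready for their knobs: lay every white front on the counter flat on the marking board, side by side, plain end snug and square against the fence, pencil-crossed end towards the robot. Then draw the sprung gauge out until the near edge of its cross-bar is level with the free end of each front in turn, shortest front first, holding it still there for about two seconds each time, and ease it gently back home without letting it snap. Finally take the punch from its block, touch its tip on the pencil cross of each front, again shortest first, and stand it back in its block, leaving the fronts square against the fence and the other things on the counter undisturbed.

Things in the scene. Friction and masses are not known exactly. Their poses are not given: they have to be found in the camera images.
- board: Marking board, fixed: grey laminate 10 mm thick on the counter. Origin on the counter; x points away from the robot to the fence, y left, z up. It spans x -125 to 120, y -145 to 145 mm. Aluminium fence: face at x = +100, top 24 mm up, 280 mm long in y. Holds three fronts side by side (centred at y = -90, 0, 90). Behind it the gauge's black case (x 165 to 365, 50 wide, 46 high).
- gauge (a joint): Sprung slide gauge, 0 (home, as found) to 0.195 m, growing as the cross-bar is pulled over the board towards the robot (board -x). A spring draws it home: 3.5 N plus 35 N per m of pull, damped 12 N per m/s; it does not stay out by itself and snaps home if let go. Value = distance from the fence face to the bar's near edge.
- gauge_edge (a point): Middle of the near (robot-side) lower edge of the gauge's steel cross-bar; axes as the board's. The bar is 12 (x) x 270 (y) x 10 mm, from 32 to 42 mm above the counter, so it passes 4 mm above fronts lying on the board.
- gauge_tab (a point): Grip point of the upright black tab on the middle of the cross-bar: tab 12 mm thick (x) x 36 mm (y), 42 to 84 mm above the counter; this point is its centre in x and y, 66 mm above the counter, 6 mm behind the near edge. Pinch it from above across its thickness (50 mm free behind it).
- holder: Wooden punch block, fixed, 52 x 52 x 38 mm, with a 20 mm wide, 35 mm deep hole from the top in its middle. Origin at the centre of its underside.
- punch: Stubby hand punch standing upright in the block: origin at its pointed tip, z up along it. Steel shank 12 mm thick to 32 mm, steel collar 32 mm across from 32 to 37 mm (it rests on the block's top, the tip then 6 mm above the counter), round wooden handle 22 mm across from 37 to 72 mm; grip near 58 mm.
- front0: White wooden spice-drawer front, 105 x 55 x 18 mm, the shortest of the four kinds (may be absent). Origin at the centre of its underside, x along its length towards the plain end; the pencil cross is near its -x end.
- front0_near (a point): Middle of the top edge of its crossed end (the free end, towards the robot when laid).
- front0_cross (a point): Centre of its pencil cross (16 mm), on the top face, 30 mm from the crossed end, midway across.
- front1: White wooden spice-drawer front, 125 x 55 x 18 mm, the second shortest of the four kinds (may be absent). Origin at the centre of its underside, x along its length towards the plain end; the pencil cross is near its -x end.
- front1_near (a point): Middle of the top edge of its crossed end (the free end, towards the robot when laid).
- front1_cross (a point): Centre of its pencil cross (16 mm), on the top face, 30 mm from the crossed end, midway across.
- front2: White wooden spice-drawer front, 145 x 55 x 18 mm, the second longest of the four kinds (may be absent). Origin at the centre of its underside, x along its length towards the plain end; the pencil cross is near its -x end.
- front2_near (a point): Middle of the top edge of its crossed end (the free end, towards the robot when laid).
- front2_cross (a point): Centre of its pencil cross (16 mm), on the top face, 30 mm from the crossed end, midway across.
- front3: White wooden spice-drawer front, 165 x 55 x 18 mm, the longest of the four kinds (may be absent). Origin at the centre of its underside, x along its length towards the plain end; the pencil cross is near its -x end.
- front3_near (a point): Middle of the top edge of its crossed end (the free end, towards the robot when laid).
- front3_cross (a point): Centre of its pencil cross (16 mm), on the top face, 30 mm from the crossed end, midway across.
- can: plain aluminium drinks can, 66 mm across, 120 mm tall; bystander; origin at its underside.
- mug: white mug, 80 mm across, 90 mm tall; bystander; origin at its underside.
- jar: glass jar with lid, 72 mm across, 110 mm tall; bystander; origin at its underside.
- driver: screwdriver 180 mm long lying flat; bystander.
- knob: steel cupboard knob, 34 mm across, 28 mm tall; bystander; origin at its underside.
- block: black rubber sanding block 90 x 60 x 20 mm; bystander; origin at its underside.
Things that resemble listed ones, but are neither listed nor needed, are in the scene too. What is shaped like the front2 but purple or red is not meant.

How it is judged (in metres and radians):
On the way, in this order (a step that is already met when the one before it is completed fails the run):
1. every front lies flat on the board, plain end against the fence, let go of (x of front0_near in the frame of board between -0.01 and 0 m and y of front0 in the frame of board between -0.13 and 0.13 m and z of front0 in the frame of board between 0.006 and 0.014 m and angle between the x axis of each of front0, front1, front2, front3 and the x axis of board, either way round below 0.07 rad and angle between each of front0, front1, front2, front3's own z axis and vertical below 0.08 rad and linear speed of each of front0, front1, front2, front3 below 0.02 m/s and x of front1_near in the frame of board between -0.03 and -0.02 m and y of front1 in the frame of board between -0.13 and 0.13 m and z of front1 in the frame of board between 0.006 and 0.014 m and x of front2_near in the frame of board between -0.05 and -0.04 m and y of front2 in the frame of board between -0.13 and 0.13 m and z of front2 in the frame of board between 0.006 and 0.014 m and x of front3_near in the frame of board between -0.07 and -0.06 m and y of front3 in the frame of board between -0.13 and 0.13 m and z of front3 in the frame of board between 0.006 and 0.014 m and contact force between the fingers and front0 below 0.2 N and contact force between the fingers and front1 below 0.2 N and contact force between the fingers and front2 below 0.2 N and contact force between the fingers and front3 below 0.2 N), for 0.3 s.
2. the gauge bar's near edge is held level (within 4 mm) with the free end of the shortest kind of front for 1.2 s (x of front0_near in the frame of gauge_edge between -0.004 and 0.004 m), for 1.2 s.
3. the gauge bar's near edge is held level (within 4 mm) with the free end of the second shortest kind of front for 1.2 s (x of front1_near in the frame of gauge_edge between -0.004 and 0.004 m), for 1.2 s.
4. the gauge bar's near edge is held level (within 4 mm) with the free end of the second longest kind of front for 1.2 s (x of front2_near in the frame of gauge_edge between -0.004 and 0.004 m), for 1.2 s.
5. the gauge bar's near edge is held level (within 4 mm) with the free end of the longest kind of front for 1.2 s (x of front3_near in the frame of gauge_edge between -0.004 and 0.004 m), for 1.2 s.
6. the gauge is back home (value of joint gauge below 0.006 m), for 0.2 s.
7. the punch tip touches the cross of the shortest kind of front (within 7 mm) (distance between front0_cross and punch below 0.007 m and contact force between punch and front0 above 0.3 N), for 0.1 s.
8. the punch tip touches the cross of the second shortest kind of front (within 7 mm) (distance between front1_cross and punch below 0.007 m and contact force between punch and front1 above 0.3 N), for 0.1 s.
9. the punch tip touches the cross of the second longest kind of front (within 7 mm) (distance between front2_cross and punch below 0.007 m and contact force between punch and front2 above 0.3 N), for 0.1 s.
10. the punch tip touches the cross of the longest kind of front (within 7 mm) (distance between front3_cross and punch below 0.007 m and contact force between punch and front3 above 0.3 N), for 0.1 s.
At the end, for the whole second after the job is handed in: Every front present lies flat on the board with its plain end within 5 mm of the fence and within 4 degrees of square; the gauge is home (within 6 mm); the punch stands upright in its block; everything is released and at rest (x of front0_near in the frame of board between -0.01 and 0 m and y of front0 in the frame of board between -0.13 and 0.13 m and z of front0 in the frame of board between 0.006 and 0.014 m and angle between the x axis of each of front0, front1, front2, front3 and the x axis of board, either way round below 0.07 rad and angle between each of front0, front1, front2, front3's own z axis and vertical below 0.08 rad and linear speed of each of front0, front1, front2, front3, punch below 0.02 m/s and x of front1_near in the frame of board between -0.03 and -0.02 m and y of front1 in the frame of board between -0.13 and 0.13 m and z of front1 in the frame of board between 0.006 and 0.014 m and x of front2_near in the frame of board between -0.05 and -0.04 m and y of front2 in the frame of board between -0.13 and 0.13 m and z of front2 in the frame of board between 0.006 and 0.014 m and x of front3_near in the frame of board between -0.07 and -0.06 m and y of front3 in the frame of board between -0.13 and 0.13 m and z of front3 in the frame of board between 0.006 and 0.014 m and value of joint gauge below 0.006 m and horizontal distance between punch and holder below 0.008 m and height (world z) of punch between 0.002 and 0.012 m and angle between punch's own z axis and vertical below 0.1 rad); the robot touches nothing.
It fails at once if a bystander is pushed more than 50 mm (distance of any of can, mug, jar, driver, knob, block from where it was at the start of the episode above 0.05 m).
It fails at once if the can, mug or jar is tipped over (angle between any of can, mug, jar's own z axis and vertical above 0.6 rad).
It fails at once if the gauge snaps back (faster than 0.4 m/s) (velocity of joint gauge below -0.4 m/s).
Of front0, front1, front2, front3 only 2 to 3 are there at a start; the rules pass over those that are not, and their reading is None.
At some moment in a run one of front0, front1, front2, front3 may be knocked a few centimetres aside while the robot is not near it.
It also fails if it takes over 210 s, if anything falls off the work surface, if the arm or the gripper's body presses on something with over 40 N, if the wrist force passes 120 N, or if a joint passes its speed limit or range.

### The arm

A 6-joint arm with a two-finger parallel gripper is mounted at the origin on the work surface. World frame = base frame: x ahead of the robot, y to its left, z up, the work surface at z = 0. Lengths are in mm, angles in rad, forces in N, time in s.
With the tool pointing down it reaches from about 275 to 975 mm from the base axis. Payload 8.4 kg.
Tool frame: the origin (TCP) lies at the very end of the fingers, on their centre line; the grasp point (between the pads) lies 19 mm behind it; z points along the fingers, y is the direction in which the jaws open and shut (so a half turn about z gives the same grasp; the last joint's range is limited). The gripper opens to 92 mm and grips with 3 to 60 N. Pads are 20 mm wide; open, the fingers measure 128 mm over their backs; the gripper's body (75 mm by 189 mm) begins 69 mm behind the grasp point.
Start: joints at [1.144, 0.353, 1.633, -0, 1.155, -0.002], TCP at [257.585, 569.454, 214.583] pointing down, gripper open.
Joint ranges: [-2.63, 2.63], [-0.92, 2.1], [0.06, 2.66], [-1.3, 4.44], [0, 2.69], [-3.02, 3.02]. Speed limits (rad/s): [2.22, 2.22, 2.79, 3.14, 3.14, 3.14].

### API

Orientations are given as [roll, pitch, yaw] about the fixed x, y, z axes, in that order (R = Rz(yaw) Ry(pitch) Rx(roll)).
In Python, from cell import bot gives the robot as it stands.
- The arm moves only by the shell command python3 -m jog 'ROWS' [FORCE]. ROWS is JSON, a list of rows, each an object with "slide": the shift along the tool's x, y, z in m, a list of three; "spin": the turn about the tool's z in degrees; "fingers": the finger opening in m, from 0 to 0.0919. In form: [{"slide": [x, y, z], "spin": spin, "fingers": fingers}, ...]. A call has 1 to 20 rows; each row is the pose to reach, as a shift and turn from the pose commanded when the call began, along the tool's axes at that moment; what a row does not reach only later rows make up. A row lasts 1/10 s, in which the tool goes at most 50 mm and 8.59 degrees, less where a joint would pass 70% of its speed; a pose out of reach is approached as far as the arm can. A call with a gripper value outside its range is refused whole. The fingers move at their own pace and stop on an object; FORCE is the grip in N (left out, the last holds). Time passes only in rows, so rows that repeat a pose let the fingers close. It gives the time, the measured TCP pose, the force and the opening at its end, in the units of the state.
- bot.read_state(): the state, without advancing time (a new reading comes with each control period).
- bot.get_image(name): name is "scene" or "top" or "wrist"; returns the picture (384x512x3 uint8, red, green, blue); there is no depth.
- bot.camera_params(name): a dict with "fx", "fy", "cx", "cy" (pixels), "R" (3x3) and "t" (3): a world point X has camera coordinates R X + t. Camera axes: x right, y down, z forward; pixel columns grow to the right and rows downward; lengths in mm; the calibration is good to about 2 mm. The wrist camera is an equidistant fisheye: a pixel r from the principal point sees the ray r / f radians off the axis. A picture is of the moment at which its call begins: read the wrist's pose just before it. camera_params takes no time and is no camera call; for the wrist camera it gives the pose at the moment of the call.
- bot.sign_off(): hands the job in, once; it reports no verdict.
The state is a dict: "time_s": time; "qpos": joint angles; "joint_vel": joint speeds; "effort": joint torques, N m; "position": TCP position; "tool_rot": TCP orientation; "wrist_force": force on the tool from outside, world axes, zero at the start; "torque": the same for the moment, N m; "finger_gap": finger opening in mm.
Only numpy, scipy, OpenCV 4.12 (cv2) and the standard library are available. Lean on these libraries where they do the work, as an engineer would, in place of code of your own. Each camera call takes 0.05 s, during which the arm holds its last target.

## Working session

There is one attempt and no reset: what is moved stays moved. The work goes in short steps, Python scripts to look and compute and a shell command to move; the robot and the scene stay as the last step left them, time stands still between calls to the robot, and variables do not carry over. Pictures are saved under pics/ and viewed, and the job is handed in when it is done.

```bash
ls; mkdir -p pics; python3 - <<'E'
from cell import bot
import cv2
print(bot.read_state())
for n in ["scene","top","wrist"]:
    p=bot.camera_params(n); print(n,p)
    im=bot.get_image(n); cv2.imwrite(f"pics/{n}0.png",im[:,:,::-1])
E
```

```text
pics
{'time_s': 0.0, 'qpos': array([ 1.14358721e+00,  3.53628921e-01,  1.63413134e+00, -5.75542882e-05,
        1.15521852e+00, -2.39385979e-03]), 'joint_vel': array([-1.49247436e-05, -2.76370916e-04,  8.36719052e-04, -3.90328797e-04,
        3.86024545e-07, -8.15136686e-04]), 'effort': array([-1.05284867e-03, -5.93852305e+01, -3.34210074e+01,  6.98300893e-02,
        2.34504329e-02, -1.32469950e-04]), 'position': array([257.40069244, 568.98294251, 213.87691212]), 'tool_rot': array([-3.14020641e+00,  4.93048565e-05,  2.71680070e+00]), 'wrist_force': array([-1.18917684,  1.09540889, -0.15859086]), 'torque': array([-0.01849624,  0.0534688 ,  0.01683712]), 'finger_gap': 92.01863630792813}
scene {'fx': 352.8680911159699, 'fy': 352.8680911159699, 'cx': 253.95321627352905, 'cy': 194.74843290941317, 'R': array([[-0.26660619,  0.96374241,  0.01103176],
       [ 0.55216512,  0.16211039, -0.81782266],
       [-0.78995874, -0.21194523, -0.57536458]]), 't': array([ 112.13371493, -224.58040985, 1636.72664525])}
top {'fx': 440.5849948419559, 'fy': 440.5849948419559, 'cx': 248.93845185348314, 'cy': 188.91969156620195, 'R': array([[-1.88853720e-02, -9.99818567e-01, -2.48498558e-03],
       [-9.87768165e-01,  1.90424068e-02, -1.54762527e-01],
       [ 1.54781768e-01, -4.68158251e-04, -9.87948574e-01]]), 't': array([  15.55818822,  486.77313555, 1361.65467701])}
wrist {'fx': 297.3186396354542, 'fy': 297.3186396354542, 'cx': 251.5844018143343, 'cy': 192.1567273996035, 'R': array([[ 0.41226157,  0.91106364, -0.00185457],
       [ 0.88241078, -0.39878782,  0.24963874],
       [ 0.2266972 , -0.10455295, -0.96833727]]), 't': array([-623.96370672,  -27.71874224,  390.84094414])}
```

View pics/top0.png

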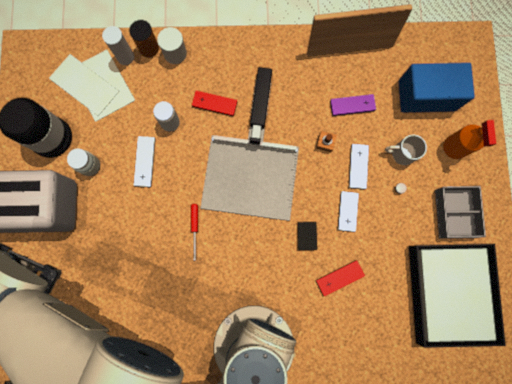

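View pics/scene0.png

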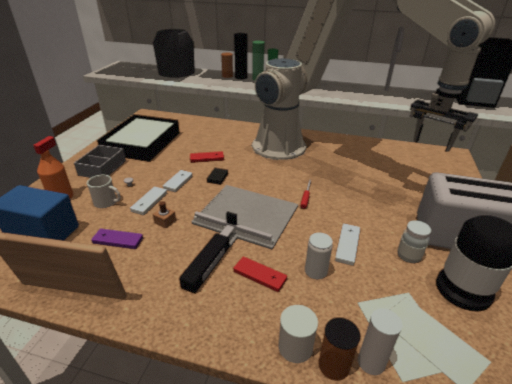

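View pics/wrist0.png

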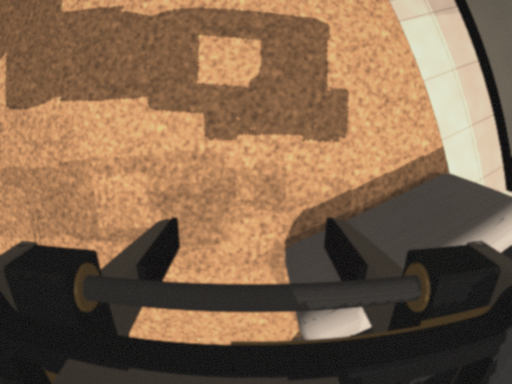

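The top view shows three white fronts near (144,161), (359,166) and (348,211), with the board at about (250,178) and the punch block at (326,142). I'll measure them next.

```bash
cat > h.py <<'E'
import numpy as np, cv2
from cell import bot
def ray(P,uv,fish=False):
    uv=np.atleast_2d(np.asarray(uv,float))
    x=(uv[:,0]-P['cx'])/P['fx']; y=(uv[:,1]-P['cy'])/P['fy']
    if fish:
        r=np.hypot(x,y)+1e-12; s=np.sin(r)/r
        d=np.c_[x*s,y*s,np.cos(r)]
    else: d=np.c_[x,y,np.ones(len(x))]
    R=np.array(P['R']); t=np.array(P['t'])
    return -R.T@t, d@R
def onplane(P,uv,z,fish=False):
    C,d=ray(P,uv,fish); k=(z-C[2])/d[:,2]
    return (C+d*k[:,None])[:,:2]
def proj(P,X,fish=False):
    X=np.atleast_2d(np.asarray(X,float)); c=X@np.array(P['R']).T+np.array(P['t'])
    if fish:
        rh=np.hypot(c[:,0],c[:,1])+1e-12; th=np.arctan2(rh,c[:,2]); s=th/rh
        return np.c_[P['cx']+P['fx']*c[:,0]*s,P['cy']+P['fy']*c[:,1]*s]
    return np.c_[P['cx']+P['fx']*c[:,0]/c[:,2],P['cy']+P['fy']*c[:,1]/c[:,2]]
def snap(n,name=None):
    P=bot.camera_params(n); im=bot.get_image(n)
    if name: cv2.imwrite(f"pics/{name}.png",im[:,:,::-1])
    return P,im
def white(im):
    hsv=cv2.cvtColor(im,cv2.COLOR_RGB2HSV)
    return ((hsv[...,1]<45)&(hsv[...,2]>190)).astype(np.uint8)
E
python3 - <<'E'
from h import *
im=cv2.imread('pics/top0.png')[:,:,::-1].copy(); P=bot.camera_params('top')
m=white(im)
cs,_=cv2.findContours(m,cv2.RETR_EXTERNAL,cv2.CHAIN_APPROX_NONE)
for c in cs:
    if 500<cv2.contourArea(c)<2500:
        b=cv2.boxPoints(cv2.minAreaRect(c)); w=onplane(P,b,18)
        e=np.linalg.norm(w-np.roll(w,-1,0),axis=1)
        print(b.mean(0).round(1), w.mean(0).round(1), e.round(1)); print(w.round(0).tolist())
cv2.imwrite('pics/tc.png',cv2.resize(im[90:240,130:430,::-1],(800,400),interpolation=cv2.INTER_CUBIC))
E
```

```text
[348.4 210.6] [ 414.1 -310.2] [124.   55.3 124.   54.6]
[[355.0, -275.0], [478.0, -291.0], [473.0, -346.0], [350.0, -329.0]]
[359.  165.5] [ 560.7 -352.6] [143.1  55.4 143.1  54.5]
[[492.0, -317.0], [634.0, -333.0], [630.0, -388.0], [488.0, -372.0]]
[143.4 160.7] [590.3 348.2] [162.6  54.  162.4  53. ]
[[512.0, 380.0], [674.0, 370.0], [669.0, 316.0], [507.0, 327.0]]
[441.5  10. ] [1099.9 -667.3] [141.3  74.5 140.2  74.4]
[[1138.0, -600.0], [1136.0, -741.0], [1061.0, -734.0], [1064.0, -594.0]]
[292.5  11.5] [1104.8 -155.2] [ 85.5 169.2  85.4 167.7]
[[1064.0, -70.0], [1149.0, -72.0], [1146.0, -241.0], [1060.0, -238.0]]
[241.5  12. ] [1106.5   20.2] [169.3  89.1 167.7  89.2]
[[1153.0, 104.0], [1149.0, -65.0], [1060.0, -63.0], [1064.0, 105.0]]
[191.   12.5] [1108.2  193.9] [165.9  92.9 164.4  92.9]
[[1156.0, 277.0], [1153.0, 111.0], [1060.0, 112.0], [1063.0, 276.0]]
[37. 14.] [1113.5  723.8] [173.2 104.2 171.3 104.4]
[[1167.0, 813.0], [1164.0, 640.0], [1060.0, 635.0], [1063.0, 807.0]]
```

View pics/tc.png

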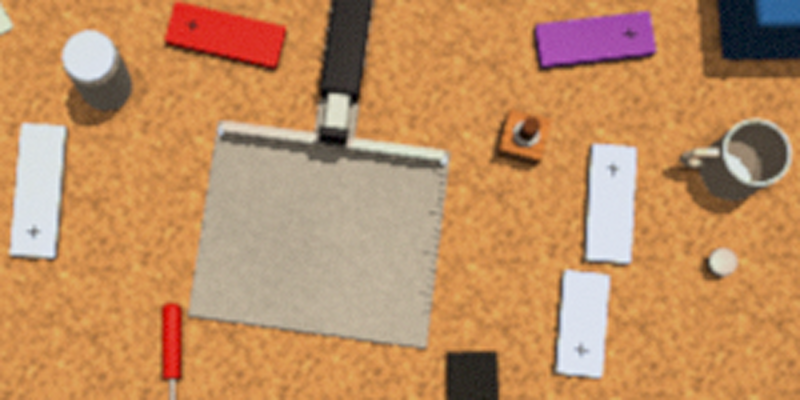

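The fronts measure 125, 145 and 165 mm, so they are front1, front2 and front3. The crosses on front1 and front3 face the robot. front2's cross faces away, so it needs a half turn. Next is the board pose.

```bash
python3 - <<'E'
from h import *
im=cv2.imread('pics/top0.png')[:,:,::-1].copy(); P=bot.camera_params('top')
hsv=cv2.cvtColor(im,cv2.COLOR_RGB2HSV)
m=((hsv[...,1]<90)&(hsv[...,2]>110)).astype(np.uint8); m[:, :190]=0; m[:,310:]=0; m[:130]=0;m[230:]=0
m=cv2.morphologyEx(m,cv2.MORPH_OPEN,np.ones((5,5)))
cs,_=cv2.findContours(m,cv2.RETR_EXTERNAL,cv2.CHAIN_APPROX_NONE)
c=max(cs,key=cv2.contourArea); r=cv2.minAreaRect(c); print(r, cv2.contourArea(c))
pts=onplane(P,c[:,0,:]+0.0,10)
wr=cv2.minAreaRect(pts.astype(np.float32)); print('world z10',wr, cv2.boxPoints(wr).round(1))
# lines: near edge, left, right
ca=pts.mean(0)
th=np.radians(-4)
for th0 in [np.radians(-5)]:
    th=th0
    for it in range(3):
        ex=np.array([np.cos(th),np.sin(th)]); ey=np.array([-ex[1],ex[0]])
        q=np.c_[(pts-ca)@ex,(pts-ca)@ey]
        near=pts[(q[:,0]<q[:,0].min()+8)&(abs(q[:,1])<120)]
        L=pts[(q[:,1]>q[:,1].max()-8)&(abs(q[:,0])<90)]; Rr=pts[(q[:,1]<q[:,1].min()+8)&(abs(q[:,0])<90)]
        out={}
        for n,s in (('near',near),('L',L),('R',Rr)):
            vx,vy,x0,y0=cv2.fitLine(s.astype(np.float32),cv2.DIST_HUBER,0,.01,.01).ravel()
            a=np.degrees(np.arctan2(vy,vx)); out[n]=(a,x0,y0,len(s))
        print(out)
        al=[(out['near'][0]-90+90)%180-90, (out['L'][0]+90)%180-90,(out['R'][0]+90)%180-90]
        th=np.radians(np.mean(al)); print(al)
ex=np.array([np.cos(th),np.sin(th)]); ey=np.array([-ex[1],ex[0]])
xn=np.median(near@ex); yl=np.median(L@ey); yr=np.median(Rr@ey)
print('width',yl-yr)
o=ex*(xn+125)+ey*(yl+yr)/2
print('board origin',o,'yaw',np.degrees(th))
def B(x,y,z): 
    w=o+ex*x+ey*y; return [w[0],w[1],z]
v=im[:,:,::-1].copy(); v=cv2.resize(v,None,fx=4,fy=4,interpolation=cv2.INTER_CUBIC)
for X in [(-125,145,10),(-125,-145,10),(100,140,24),(100,-140,24),(100,135,42),(100,-135,42),(100,135,32),(100,-135,32),(100,90,10),(100,-90,10),(106,0,84),(88,0,10)]:
    u=proj(P,[B(*X)])[0]*4+1.5
    cv2.circle(v,tuple(int(a) for a in u),3,(255,0,255),-1)
cv2.imwrite('pics/bd.png',v[500:900,780:1400])
cv2.imwrite('pics/ho.png',cv2.resize(im[120:165,300:350,::-1],None,fx=12,fy=12,interpolation=cv2.INTER_CUBIC))
E
```

```text
((248.96241760253906, 181.1853790283203), (89.6767578125, 67.75360107421875), 7.224316120147705) 5758.5
world z10 ((518.4395751953125, 5.1278076171875), (288.87139892578125, 223.28265380859375), 81.33865356445312) [[ 386.3 -120.8]
 [ 607.1 -154.5]
 [ 650.6  131.1]
 [ 429.8  164.7]]
{'near': (np.float32(81.30764), np.float32(399.3753), np.float32(-49.363014), 35), 'L': (np.float32(-8.846922), np.float32(490.75497), np.float32(153.84001), 30), 'R': (np.float32(-8.433401), np.float32(530.7964), np.float32(-141.3967), 36)}
[np.float32(-8.69236), np.float32(-8.846924), np.float32(-8.433403)]
{'near': (np.float32(80.93672), np.float32(410.95718), np.float32(23.692705), 74), 'L': (np.float32(-8.844686), np.float32(538.30927), np.float32(146.02715), 54), 'R': (np.float32(-8.62289), np.float32(494.92206), np.float32(-135.87909), 55)}
[np.float32(-9.063278), np.float32(-8.844688), np.float32(-8.622894)]
{'near': (np.float32(80.93672), np.float32(410.95718), np.float32(23.692705), 74), 'L': (np.float32(-8.844686), np.float32(538.30927), np.float32(146.02715), 54), 'R': (np.float32(-8.62289), np.float32(494.92206), np.float32(-135.87909), 55)}
[np.float32(-9.063278), np.float32(-8.844688), np.float32(-8.622894)]
width 285.15597821437694
board origin [534.16989257   2.35309777] yaw -8.84362
```

View pics/bd.png

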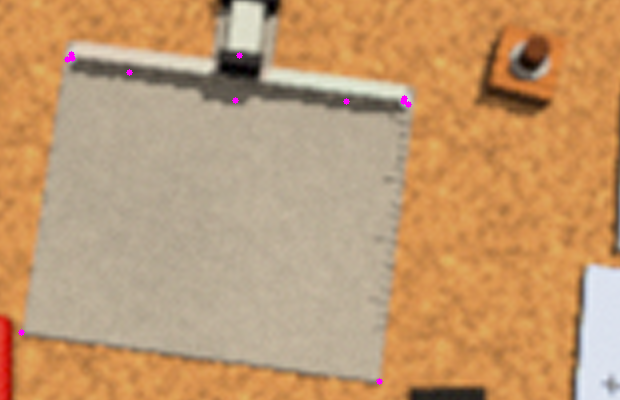

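View pics/ho.png

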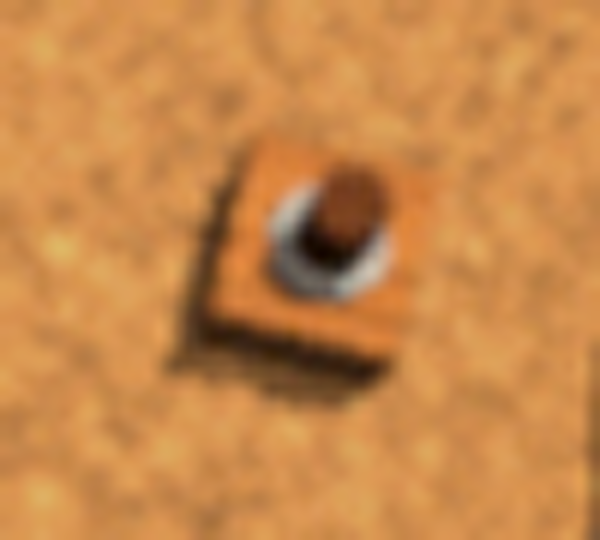

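```bash
cat >> h.py <<'E'
BO=np.array([533.0,2.4]); BY=-8.85
def Bw(x,y):
    a=np.radians(BY); return BO+np.array([np.cos(a)*x-np.sin(a)*y, np.sin(a)*x+np.cos(a)*y])
def wB(p):
    a=np.radians(BY); d=np.asarray(p)[...,:2]-BO; return np.stack([np.cos(a)*d[...,0]+np.sin(a)*d[...,1], -np.sin(a)*d[...,0]+np.cos(a)*d[...,1]],-1)
def plan(*targets):
    from scipy.spatial.transform import Rotation as Ro
    s=bot.read_state(); p=s['position']; R=Ro.from_euler('xyz',s['tool_rot']).as_matrix()
    yaw=np.degrees(s['tool_rot'][2])
    print('t',round(s['time_s'],2),'pos',p.round(1),'rot',np.degrees(s['tool_rot']).round(2),'F',s['wrist_force'].round(1),'gap',round(s['finger_gap'],1),'q6',round(s['qpos'][5],2))
    for t in targets:
        sl=R.T@(np.array(t[:3])-p)/1000; sp=-((t[3]-yaw+180)%360-180)
        print('target',np.round(t,1),'slide',sl.round(4).tolist(),'spin',round(sp,2))
E
python3 - <<'E'
from h import *
P=bot.camera_params('wrist'); s=bot.read_state()
from scipy.spatial.transform import Rotation as Ro
R=Ro.from_euler('xyz',s['tool_rot']).as_matrix(); C=-np.array(P['R']).T@np.array(P['t'])
print('cam off in tool',R.T@(C-s['position']),'axis',R.T@np.array(P['R'])[2])
plan((590.3,348.2,150,176.4),(590.3,348.2,3,176.4))
E
```

```text
cam off in tool [ 7.06425733e+01 -9.61904061e-02 -1.70280111e+02] axis [-2.49625245e-01 -6.70405006e-04  9.68342288e-01]
t 0.15 pos [257.4 569.1 214. ] rot [-179.94    0.    155.66] F [ 0.5 -0.1 -0.6] gap 92.2 q6 -0.0
target [590.3 348.2 150.  176.4] slide [-0.3943, -0.0641, 0.0641] spin -20.74
target [590.3 348.2   3.  176.4] slide [-0.3943, -0.0639, 0.2111] spin -20.74
```

```bash
r='{"slide":[-0.3943,-0.0641,0.0641],"spin":-20.7,"fingers":0.09}'; python3 -m jog '[{"slide":[-0.3943,-0.0641,0.0641],"spin":-20.7,"fingers":0.09},{"slide":[-0.3943,-0.0641,0.0641],"spin":-20.7,"fingers":0.09},{"slide":[-0.3943,-0.0641,0.0641],"spin":-20.7,"fingers":0.09},{"slide":[-0.3943,-0.0641,0.0641],"spin":-20.7,"fingers":0.09},{"slide":[-0.3943,-0.0641,0.0641],"spin":-20.7,"fingers":0.09},{"slide":[-0.3943,-0.0641,0.0641],"spin":-20.7,"fingers":0.09},{"slide":[-0.3943,-0.0641,0.0641],"spin":-20.7,"fingers":0.09},{"slide":[-0.3943,-0.0641,0.0641],"spin":-20.7,"fingers":0.09},{"slide":[-0.3943,-0.0641,0.0641],"spin":-20.7,"fingers":0.09},{"slide":[-0.3943,-0.0641,0.0641],"spin":-20.7,"fingers":0.09},{"slide":[-0.3943,-0.0641,0.0641],"spin":-20.7,"fingers":0.09},{"slide":[-0.3943,-0.0641,0.0641],"spin":-20.7,"fingers":0.09}]' 25
python3 - <<'E'
from h import *
P,im=snap('wrist','w1')
plan((590.3,348.2,3,176.4))
m=white(im); m[260:]=0
cs,_=cv2.findContours(m,cv2.RETR_EXTERNAL,cv2.CHAIN_APPROX_NONE)
for c in cs:
    if cv2.contourArea(c)>3000:
        pts=onplane(P,c[:,0,:],18,True).astype(np.float32); r=cv2.minAreaRect(pts); print(cv2.contourArea(c),r, c[:,0].min(0),c[:,0].max(0))
E
```

```text
time_s: 1.35
position: [589.1, 349.8, 150.8]
tool_rot: [3.141, -0.0, 3.08]
wrist_force: [-0.1, 0.1, 0.2]
finger_gap: 90.0
t 1.4 pos [589.2 349.9 150.9] rot [179.98  -0.   176.47] F [0.7 0.1 0.8] gap 90.2 q6 -0.98
target [590.3 348.2   3.  176.4] slide [-0.0012, -0.0016, 0.1479] spin 0.07
3914.5 ((620.087890625, 343.9371337890625), (53.361846923828125, 99.30130004882812), 86.54232788085938) [223 168] [273 255]
```

View pics/w1.png

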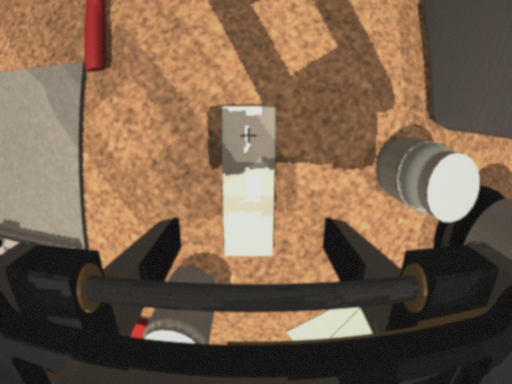

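The wrist view shows the front between the fingers at columns 223–273, with the cross at (248,135). I'll descend and grip.

```bash
python3 -m jog '[{"slide":[-0.0012,0.0006,0.04]},{"slide":[-0.0012,0.0026,0.08]},{"slide":[-0.0012,0.0026,0.11]},{"slide":[-0.0012,0.0026,0.13]},{"slide":[-0.0012,0.0026,0.14]},{"slide":[-0.0012,0.0026,0.1465]},{"slide":[-0.0012,0.0026,0.1465]},{"slide":[-0.0012,0.0026,0.1465],"fingers":0.045},{"slide":[-0.0012,0.0026,0.1465],"fingers":0.045},{"slide":[-0.0012,0.0026,0.1465],"fingers":0.045},{"slide":[-0.0012,0.0026,0.1465],"fingers":0.045},{"slide":[-0.0012,0.0026,0.1465],"fingers":0.045},{"slide":[-0.0012,0.0026,0.1465],"fingers":0.045},{"slide":[-0.0012,0.0026,0.1465],"fingers":0.045},{"slide":[-0.0012,0.0026,0.1465],"fingers":0.045}]' 25
python3 - <<'E'
from h import *
print(Bw(-10,90),Bw(17.5,90)); x,y=Bw(2,90)
plan((590,347,75,176.4),(x,y,75,171.15),(x,y,15.5,171.15))
E
```

```text
[536.96539029  92.86698668] [564.13798904  88.63616201]
t 1.4 pos [589.2 349.9 150.9] rot [179.98  -0.   176.47] F [0.7 0.1 0.8] gap 90.2 q6 -0.98
target [590.  347.   75.  176.4] slide [-0.001, -0.0028, 0.0759] spin 0.07
target [548.8  91.   75.  171.2] slide [0.0243, -0.2609, 0.0758] spin 5.32
target [548.8  91.   15.5 171.2] slide [0.0243, -0.2609, 0.1353] spin 5.32validation failed for argument at $[0]...
```

```bash
python3 -m jog '[{"slide":[-0.001,-0.0028,0.04],"spin":0,"fingers":0.09},{"slide":[-0.001,-0.0028,0.08],"spin":0,"fingers":0.09},{"slide":[-0.001,-0.0028,0.11],"spin":0,"fingers":0.09},{"slide":[-0.001,-0.0028,0.13],"spin":0,"fingers":0.09},{"slide":[-0.001,-0.0028,0.14],"spin":0,"fingers":0.09},{"slide":[-0.001,-0.0028,0.1465],"spin":0,"fingers":0.09},{"slide":[-0.001,-0.0028,0.1465],"spin":0,"fingers":0.09},{"slide":[-0.001,-0.0028,0.1465],"spin":0,"fingers":0.045},{"slide":[-0.001,-0.0028,0.1465],"spin":0,"fingers":0.045},{"slide":[-0.001,-0.0028,0.1465],"spin":0,"fingers":0.045},{"slide":[-0.001,-0.0028,0.1465],"spin":0,"fingers":0.045},{"slide":[-0.001,-0.0028,0.1465],"spin":0,"fingers":0.045},{"slide":[-0.001,-0.0028,0.1465],"spin":0,"fingers":0.045},{"slide":[-0.001,-0.0028,0.1465],"spin":0,"fingers":0.045},{"slide":[-0.001,-0.0028,0.1465],"spin":0,"fingers":0.045}]' 25
python3 - <<'E'
from h import *
x,y=Bw(2,90)
plan((590,347,75,176.4),(x,y,75,171.15),(x,y,15.5,171.15))
E
```

```text
time_s: 2.9
position: [591.5, 345.8, 4.4]
tool_rot: [3.141, 0.0, 3.078]
wrist_force: [-1.2, -0.3, 5.3]
finger_gap: 54.6
t 2.9 pos [591.5 345.8   4.4] rot [1.7999e+02 2.0000e-02 1.7636e+02] F [-1.2 -0.3  5.3] gap 54.6 q6 -0.98
target [590.  347.   75.  176.4] slide [0.0015, 0.0012, -0.0706] spin -0.04
target [548.8  91.   75.  171.2] slide [0.0263, -0.2569, -0.0707] spin 5.21
target [548.8  91.   15.5 171.2] slide [0.0264, -0.2569, -0.0112] spin 5.21
```

```bash
python3 -m jog '[{"slide":[0,0,-0.03],"spin":0,"fingers":0.045},{"slide":[0,0,-0.07],"spin":0,"fingers":0.045},{"slide":[0.004,-0.04,-0.0707],"spin":1,"fingers":0.045},{"slide":[0.008,-0.08,-0.0707],"spin":2,"fingers":0.045},{"slide":[0.012,-0.12,-0.0707],"spin":3,"fingers":0.045},{"slide":[0.016,-0.16,-0.0707],"spin":4,"fingers":0.045},{"slide":[0.02,-0.20,-0.0707],"spin":5,"fingers":0.045},{"slide":[0.0263,-0.235,-0.0707],"spin":5.2,"fingers":0.045},{"slide":[0.0263,-0.2569,-0.0707],"spin":5.2,"fingers":0.045},{"slide":[0.0263,-0.2569,-0.0707],"spin":5.2,"fingers":0.045},{"slide":[0.0263,-0.2569,-0.0707],"spin":5.2,"fingers":0.045}]' 25
python3 - <<'E'
from h import *
P,im=snap('wrist','w2')
x,y=Bw(2,90)
plan((x,y,75,171.15),(x,y,15.5,171.15))
P,im=snap('top'); cv2.imwrite('pics/t2.png',cv2.resize(im[90:240,130:430,::-1],(800,400),interpolation=cv2.INTER_CUBIC))
E
```

```text
time_s: 4.0
position: [548.8, 90.9, 74.6]
tool_rot: [3.141, -0.0, 2.986]
wrist_force: [-0.0, -0.0, -2.1]
finger_gap: 55.0
t 4.05 pos [548.9  91.5  74.6] rot [179.98   0.   171.14] F [-0.2  0.9 -1.1] gap 54.8 q6 -1.25
target [548.8  91.   75.  171.2] slide [0.0, -0.0004, -0.0004] spin -0.01
target [548.8  91.   15.5 171.2] slide [0.0, -0.0005, 0.0591] spin -0.01
```

View pics/w2.png

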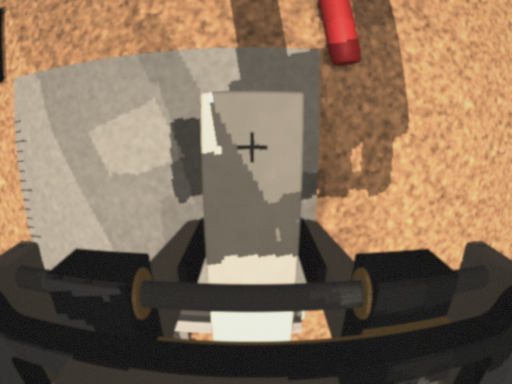

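View pics/t2.png

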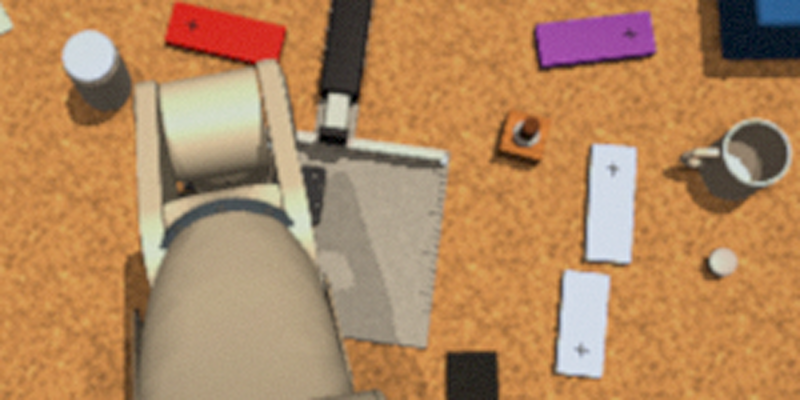

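The wrist view shows the front held square above the board's left slot, cross at (252,147). I'll lower it and push towards the fence.

```bash
python3 -m jog '[{"slide":[0,-0.0005,0.03],"spin":0,"fingers":0.045},{"slide":[0,-0.0005,0.05],"spin":0,"fingers":0.045},{"slide":[0,-0.0005,0.0585],"spin":0,"fingers":0.045},{"slide":[-0.004,-0.0005,0.0585],"spin":0,"fingers":0.045},{"slide":[-0.008,-0.0005,0.0585],"spin":0,"fingers":0.045},{"slide":[-0.011,-0.0005,0.0585],"spin":0,"fingers":0.045},{"slide":[-0.011,-0.0005,0.0585],"spin":0,"fingers":0.045},{"slide":[-0.011,-0.0005,0.0585],"spin":0,"fingers":0.045}]' 25
for i in 1 2; do python3 -m jog '[{"slide":[-0.002,0,0],"spin":0,"fingers":0.045},{"slide":[-0.002,0,0],"spin":0,"fingers":0.045}]' 25; done
```

```text
time_s: 4.9
position: [559.8, 88.8, 16.6]
tool_rot: [3.141, 0.001, 2.987]
wrist_force: [0.0, 0.7, -1.4]
finger_gap: 54.7
time_s: 5.1
position: [561.7, 88.4, 16.4]
tool_rot: [3.141, 0.0, 2.987]
wrist_force: [-0.2, 0.4, -0.8]
finger_gap: 55.0
time_s: 5.3
position: [563.7, 88.1, 16.2]
tool_rot: [3.142, 0.0, 2.987]
wrist_force: [-0.2, 0.1, -0.3]
finger_gap: 54.7
```

```bash
for i in 1 2 3; do python3 -m jog '[{"slide":[-0.002,0,0],"spin":0,"fingers":0.045},{"slide":[-0.002,0,0],"spin":0,"fingers":0.045}]' 25 | egrep "pos|force"; done
```

```text
position: [565.7, 87.8, 16.2]
wrist_force: [-0.4, 0.1, -1.0]
position: [566.3, 87.6, 15.8]
wrist_force: [-3.6, 1.6, -1.3]
position: [566.3, 87.5, 15.4]
wrist_force: [-9.9, 4.4, 1.9]
```

Contact came at the expected place. Now release, lift, then check.

```bash
python3 -m jog '[{"slide":[0.001,0,0.0015],"spin":0,"fingers":0.045},{"slide":[0.001,0,0.0015],"spin":0,"fingers":0.066},{"slide":[0.001,0,0.0015],"spin":0,"fingers":0.066},{"slide":[0.001,0,0.0015],"spin":0,"fingers":0.066},{"slide":[0.001,0,0.0015],"spin":0,"fingers":0.066},{"slide":[0.001,0,-0.02],"spin":0,"fingers":0.066},{"slide":[0.001,0,-0.06],"spin":0,"fingers":0.066},{"slide":[0.001,0,-0.1],"spin":0,"fingers":0.08},{"slide":[0.001,0,-0.14],"spin":0,"fingers":0.09},{"slide":[0.001,0,-0.14],"spin":0,"fingers":0.09}]' 25
python3 - <<'E'
from h import *
P,im=snap('wrist','w3')
# front2 pick: centre (560.7,-352.6) yaw -6.5
plan((560.7,-352.6,160,-6.6),(560.7,-352.6,160,173.4))
E
```

```text
time_s: 6.9
position: [572.0, 87.9, 161.8]
tool_rot: [3.139, 0.009, 2.987]
wrist_force: [1.3, -1.1, -0.1]
finger_gap: 88.0
t 6.95 pos [570.5  87.7 159.2] rot [179.9    0.33 171.16] F [-0.9  1.1  0.2] gap 89.6 q6 -1.27
target [ 560.7 -352.6  160.    -6.6] slide [-0.058, -0.4365, -0.0013] spin 177.76
target [ 560.7 -352.6  160.   173.4] slide [-0.058, -0.4365, -0.0013] spin -2.24
```

View pics/w3.png

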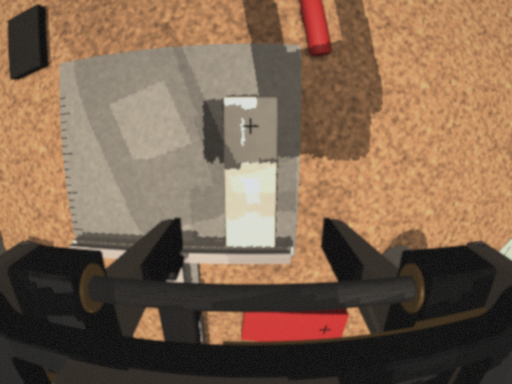

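front3 lies flat and snug to the fence in the wrist view (end edge at about row 247, parallel to the fence). Next is front2, with the half turn made while unloaded.

```bash
python3 -m jog '[{"slide":[-0.01,-0.04,-0.0013],"spin":8.5,"fingers":0.09},{"slide":[-0.02,-0.08,-0.0013],"spin":17,"fingers":0.09},{"slide":[-0.03,-0.12,-0.0013],"spin":25.5,"fingers":0.09},{"slide":[-0.04,-0.16,-0.0013],"spin":34,"fingers":0.09},{"slide":[-0.05,-0.20,-0.0013],"spin":42.5,"fingers":0.09},{"slide":[-0.058,-0.24,-0.0013],"spin":51,"fingers":0.09},{"slide":[-0.058,-0.28,-0.0013],"spin":59.5,"fingers":0.09},{"slide":[-0.058,-0.32,-0.0013],"spin":68,"fingers":0.09},{"slide":[-0.058,-0.36,-0.0013],"spin":76.5,"fingers":0.09},{"slide":[-0.058,-0.40,-0.0013],"spin":85,"fingers":0.09},{"slide":[-0.058,-0.4365,-0.0013],"spin":93.5,"fingers":0.09},{"slide":[-0.058,-0.4365,-0.0013],"spin":102,"fingers":0.09},{"slide":[-0.058,-0.4365,-0.0013],"spin":110.5,"fingers":0.09},{"slide":[-0.058,-0.4365,-0.0013],"spin":119,"fingers":0.09},{"slide":[-0.058,-0.4365,-0.0013],"spin":127.5,"fingers":0.09},{"slide":[-0.058,-0.4365,-0.0013],"spin":136,"fingers":0.09},{"slide":[-0.058,-0.4365,-0.0013],"spin":144.5,"fingers":0.09},{"slide":[-0.058,-0.4365,-0.0013],"spin":153,"fingers":0.09},{"slide":[-0.058,-0.4365,-0.0013],"spin":161.5,"fingers":0.09},{"slide":[-0.058,-0.4365,-0.0013],"spin":170,"fingers":0.09}]' 25
python3 - <<'E'
from h import *
P,im=snap('top')
m=white(im)
cs,_=cv2.findContours(m,cv2.RETR_EXTERNAL,cv2.CHAIN_APPROX_NONE)
for c in cs:
    if 500<cv2.contourArea(c)<2500:
        b=cv2.boxPoints(cv2.minAreaRect(c)); w=onplane(P,b,18)
        if w[0,0]>900: continue
        e=np.linalg.norm(w-np.roll(w,-1,0),axis=1); print(w.mean(0),e)
P,im=snap('wrist','w4')
plan((560.7,-352.6,100,-6.6),(560.7,-352.6,4.5,-6.6))
E
```

```text
time_s: 8.95
position: [557.8, -352.4, 155.5]
tool_rot: [-3.14, 0.002, 0.014]
wrist_force: [0.1, -0.3, -0.2]
finger_gap: 90.2
[319.98441923 -66.65384167] [ 93.85488888 248.75628197  92.51414984 246.60960751]
[566.69391339  91.03709299] [161.10026046  53.8687325  160.93739814  52.94654028]
t 9.05 pos [ 557.9 -352.5  155.7] rot [-1.7993e+02  1.1000e-01  1.0300e+00] F [-0.   0.1  0.1] gap 90.0 q6 0.99
target [ 560.7 -352.6  100.    -6.6] slide [0.0029, 0.0002, 0.0557] spin 7.63
target [ 560.7 -352.6    4.5   -6.6] slide [0.0031, 0.0004, 0.1512] spin 7.63
```

View pics/w4.png

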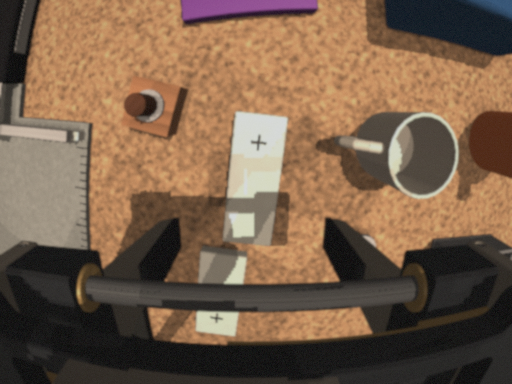

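front2 lies between the fingers with its cross at (258,142). The knob at (370,240) is clear of the right finger.

```bash
python3 -m jog '[{"slide":[0.003,0,0.04],"spin":7.6,"fingers":0.09},{"slide":[0.003,0,0.08],"spin":7.6,"fingers":0.09},{"slide":[0.003,0,0.11],"spin":7.6,"fingers":0.09},{"slide":[0.003,0.0004,0.13],"spin":7.6,"fingers":0.09},{"slide":[0.003,0.0004,0.142],"spin":7.6,"fingers":0.09},{"slide":[0.003,0.0004,0.151],"spin":7.6,"fingers":0.09},{"slide":[0.003,0.0004,0.151],"spin":7.6,"fingers":0.09},{"slide":[0.003,0.0004,0.151],"spin":7.6,"fingers":0.045},{"slide":[0.003,0.0004,0.151],"spin":7.6,"fingers":0.045},{"slide":[0.003,0.0004,0.151],"spin":7.6,"fingers":0.045},{"slide":[0.003,0.0004,0.151],"spin":7.6,"fingers":0.045},{"slide":[0.003,0.0004,0.151],"spin":7.6,"fingers":0.045},{"slide":[0.003,0.0004,0.151],"spin":7.6,"fingers":0.045},{"slide":[0.003,0.0004,0.151],"spin":7.6,"fingers":0.045},{"slide":[0.003,0.0004,0.095],"spin":7.6,"fingers":0.045},{"slide":[0.003,0.0004,0.045],"spin":7.6,"fingers":0.045},{"slide":[0.003,0.0004,0.02],"spin":7.6,"fingers":0.045}]' 25
python3 - <<'E'
from h import *
import h
h.BO=np.array([534,2.4])
x,y=Bw(27.5-15,0)
plan((x,y,140,171.15),(x,y,17,171.15))
E
```

```text
time_s: 10.75
position: [562.5, -353.6, 140.6]
tool_rot: [3.14, -0.002, -0.112]
wrist_force: [0.8, -0.3, -0.6]
finger_gap: 54.6
t 10.75 pos [ 562.5 -353.6  140.6] rot [ 1.7994e+02 -1.4000e-01 -6.4400e+00] F [ 0.8 -0.3 -0.6] gap 54.6 q6 1.12
target [5.464e+02 5.000e-01 1.400e+02 1.712e+02] slide [-0.0558, -0.3501, 0.0001] spin -177.59
target [5.464e+02 5.000e-01 1.700e+01 1.712e+02] slide [-0.0561, -0.3502, 0.1231] spin -177.59
```

```bash
python3 -m jog '[{"slide":[-0.005,-0.02,0],"spin":-8.5,"fingers":0.045},{"slide":[-0.01,-0.04,0],"spin":-17,"fingers":0.045},{"slide":[-0.015,-0.06,0],"spin":-25.5,"fingers":0.045},{"slide":[-0.02,-0.08,0],"spin":-34,"fingers":0.045},{"slide":[-0.025,-0.11,0],"spin":-42.5,"fingers":0.045},{"slide":[-0.03,-0.14,0],"spin":-51,"fingers":0.045},{"slide":[-0.035,-0.17,0],"spin":-59.5,"fingers":0.045},{"slide":[-0.04,-0.20,0],"spin":-68,"fingers":0.045},{"slide":[-0.045,-0.23,0],"spin":-76.5,"fingers":0.045},{"slide":[-0.05,-0.26,0],"spin":-85,"fingers":0.045},{"slide":[-0.0558,-0.29,0],"spin":-93.5,"fingers":0.045},{"slide":[-0.0558,-0.32,0],"spin":-102,"fingers":0.045},{"slide":[-0.0558,-0.35,0],"spin":-110.5,"fingers":0.045},{"slide":[-0.0558,-0.35,0],"spin":-119,"fingers":0.045},{"slide":[-0.0558,-0.35,0],"spin":-127.5,"fingers":0.045},{"slide":[-0.0558,-0.35,0],"spin":-136,"fingers":0.045},{"slide":[-0.0558,-0.35,0],"spin":-144.5,"fingers":0.045},{"slide":[-0.0558,-0.35,0],"spin":-153,"fingers":0.045},{"slide":[-0.0558,-0.35,0],"spin":-161.5,"fingers":0.045},{"slide":[-0.0558,-0.35,0],"spin":-170,"fingers":0.045}]' 25
python3 - <<'E'
from h import *
import h
h.BO=np.array([534,2.4])
x,y=Bw(27.5-15,0)
P,im=snap('wrist','w5')
plan((x,y,140,171.15),(x,y,17,171.15))
E
```

```text
time_s: 12.75
position: [545.1, 0.9, 137.2]
tool_rot: [-3.141, -0.001, 2.861]
wrist_force: [-0.6, -0.9, -1.2]
finger_gap: 54.6
t 12.8 pos [545.1   0.9 137.2] rot [-1.7999e+02 -4.0000e-02  1.6444e+02] F [ 0.5 -0.2 -0.6] gap 54.6 q6 -1.3
target [5.464e+02 5.000e-01 1.400e+02 1.712e+02] slide [-0.0013, -0.0, -0.0028] spin -6.71
target [5.464e+02 5.000e-01 1.700e+01 1.712e+02] slide [-0.0014, -0.0, 0.1202] spin -6.71
```

View pics/w5.png

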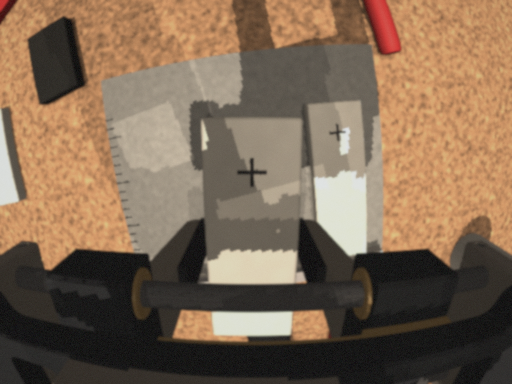

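```bash
python3 -m jog '[{"slide":[-0.0014,0,0.02],"spin":-6.7,"fingers":0.045},{"slide":[-0.0014,0,0.06],"spin":-6.7,"fingers":0.045},{"slide":[-0.0014,0,0.09],"spin":-6.7,"fingers":0.045},{"slide":[-0.0014,0,0.11],"spin":-6.7,"fingers":0.045},{"slide":[-0.0014,0,0.12],"spin":-6.7,"fingers":0.045},{"slide":[-0.0014,0,0.12],"spin":-6.7,"fingers":0.045},{"slide":[-0.0014,0,0.12],"spin":-6.7,"fingers":0.045}]' 25
for i in 1 2 3 ; do python3 -m jog '[{"slide":[-0.002,0,0],"spin":0,"fingers":0.045},{"slide":[-0.004,0,0],"spin":0,"fingers":0.045},{"slide":[-0.004,0,0],"spin":0,"fingers":0.045}]' 25 |  egrep "pos|force" ; done
```

```text
time_s: 13.5
position: [547.0, 0.5, 17.7]
tool_rot: [3.142, 0.0, 2.97]
wrist_force: [0.8, 0.3, -0.2]
finger_gap: 54.8
position: [551.5, -0.2, 18.0]
wrist_force: [-0.4, 0.5, -0.7]
position: [555.1, -0.9, 17.6]
wrist_force: [0.1, -0.2, -0.8]
position: [558.4, -1.6, 17.4]
wrist_force: [-1.4, -0.7, -0.3]
```

```bash
for i in 1 2 ; do python3 -m jog '[{"slide":[-0.002,0,0],"spin":-0.5,"fingers":0.045},{"slide":[-0.002,0,0],"spin":-0.5,"fingers":0.045},{"slide":[-0.002,0,0],"spin":-0.5,"fingers":0.045}]' 25 |  egrep "pos|force|rot" ; done
```

```text
position: [558.6, -2.0, 16.9]
tool_rot: [-3.141, -0.004, 2.981]
wrist_force: [-5.4, -1.3, -0.2]
position: [558.7, -2.3, 16.5]
tool_rot: [-3.141, -0.007, 2.989]
wrist_force: [-10.0, -0.7, 2.2]
```

Contact with the fence. Release now.

```bash
python3 -m jog '[{"slide":[0.001,0,0.0025],"spin":0,"fingers":0.045},{"slide":[0.001,0,0.0025],"spin":0,"fingers":0.066},{"slide":[0.001,0,0.0025],"spin":0,"fingers":0.066},{"slide":[0.001,0,0.0025],"spin":0,"fingers":0.066},{"slide":[0.001,0,0.0025],"spin":0,"fingers":0.066},{"slide":[0.001,0,-0.02],"spin":0,"fingers":0.066},{"slide":[0.001,0,-0.06],"spin":0,"fingers":0.066},{"slide":[0.001,0,-0.1],"spin":0,"fingers":0.08},{"slide":[0.001,0,-0.14],"spin":0,"fingers":0.09},{"slide":[0.001,0,-0.14],"spin":0,"fingers":0.09}]' 25
python3 - <<'E'
from h import *
P,im=snap('wrist','w6')
plan((414.1,-310.2,150,172.6),(414.1,-310.2,4.5,172.6))
E
```

```text
time_s: 16.0
position: [565.1, -2.1, 162.9]
tool_rot: [3.14, 0.009, 2.989]
wrist_force: [0.4, 0.3, 0.2]
finger_gap: 88.3
t 16.05 pos [563.6  -2.  160.3] rot [179.95   0.33 171.27] F [ 0.2  0.4 -0.3] gap 89.6 q6 -1.42
target [ 414.1 -310.2  150.   172.6] slide [0.101, -0.3273, 0.0094] spin -1.33
target [ 414.1 -310.2    4.5  172.6] slide [0.1019, -0.3274, 0.1549] spin -1.33
```

View pics/w6.png

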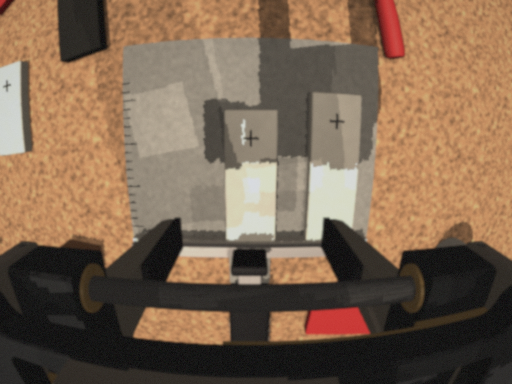

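Both fronts are square to the fence, ends at about row 240 in the wrist view, with the gauge tab at (249,263). Next is front1.

```bash
python3 -m jog '[{"slide":[0.015,-0.045,0.005],"spin":-1.3,"fingers":0.09},{"slide":[0.03,-0.09,0.009],"spin":-1.3,"fingers":0.09},{"slide":[0.045,-0.135,0.009],"spin":-1.3,"fingers":0.09},{"slide":[0.06,-0.18,0.009],"spin":-1.3,"fingers":0.09},{"slide":[0.075,-0.225,0.009],"spin":-1.3,"fingers":0.09},{"slide":[0.09,-0.27,0.009],"spin":-1.3,"fingers":0.09},{"slide":[0.1,-0.31,0.009],"spin":-1.3,"fingers":0.09},{"slide":[0.1015,-0.3273,0.009],"spin":-1.3,"fingers":0.09},{"slide":[0.1015,-0.3273,0.009],"spin":-1.3,"fingers":0.09},{"slide":[0.1015,-0.3273,0.009],"spin":-1.3,"fingers":0.09}]' 25
python3 - <<'E'
from h import *
P,im=snap('wrist','w7')
plan((414.1,-310.2,4.5,172.6))
E
```

```text
time_s: 17.05
position: [410.9, -309.6, 147.3]
tool_rot: [3.14, -0.002, 3.011]
wrist_force: [-0.3, 0.9, 0.0]
finger_gap: 90.0
t 17.1 pos [ 411.2 -309.2  147.6] rot [ 1.7993e+02 -8.0000e-02  1.7255e+02] F [0.5 0.9 0.6] gap 90.1 q6 -2.09
target [ 414.1 -310.2    4.5  172.6] slide [-0.0032, -0.0008, 0.143] spin -0.05
```

View pics/w7.png

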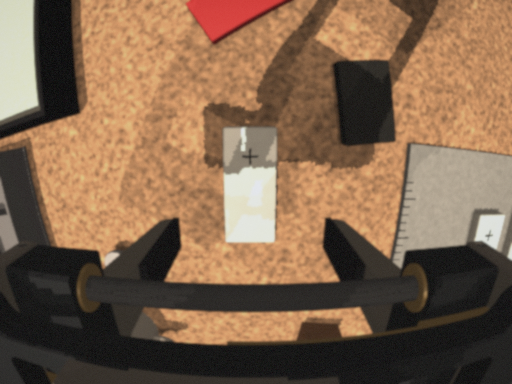

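The wrist view shows front1 centred between the fingers, cross at (250,157). Descend, grip and lift.

```bash
python3 -m jog '[{"slide":[-0.0032,-0.0008,0.04],"spin":0,"fingers":0.09},{"slide":[-0.0032,-0.0008,0.08],"spin":0,"fingers":0.09},{"slide":[-0.0032,-0.0008,0.11],"spin":0,"fingers":0.09},{"slide":[-0.0032,-0.0008,0.125],"spin":0,"fingers":0.09},{"slide":[-0.0032,-0.0008,0.135],"spin":0,"fingers":0.09},{"slide":[-0.0032,-0.0008,0.143],"spin":0,"fingers":0.09},{"slide":[-0.0032,-0.0008,0.143],"spin":0,"fingers":0.09},{"slide":[-0.0032,-0.0008,0.143],"spin":0,"fingers":0.045},{"slide":[-0.0032,-0.0008,0.143],"spin":0,"fingers":0.045},{"slide":[-0.0032,-0.0008,0.143],"spin":0,"fingers":0.045},{"slide":[-0.0032,-0.0008,0.143],"spin":0,"fingers":0.045},{"slide":[-0.0032,-0.0008,0.143],"spin":0,"fingers":0.045},{"slide":[-0.0032,-0.0008,0.143],"spin":0,"fingers":0.045},{"slide":[-0.0032,-0.0008,0.143],"spin":0,"fingers":0.045},{"slide":[-0.0032,-0.0008,0.143],"spin":0,"fingers":0.045},{"slide":[-0.0032,-0.0008,0.1],"spin":0,"fingers":0.045},{"slide":[-0.0032,-0.0008,0.06],"spin":0,"fingers":0.045},{"slide":[-0.0032,-0.0008,0.04],"spin":0,"fingers":0.045},{"slide":[-0.0032,-0.0008,0.04],"spin":0,"fingers":0.045}]' 25
python3 - <<'E'
from h import *
import h
h.BO=np.array([534,2.4])
x,y=Bw(37.5-15,-90)
plan((x,y,107,171.15),(x,y,17,171.15))
E
```

```text
time_s: 19.0
position: [416.1, -312.5, 111.2]
tool_rot: [-3.139, 0.004, 3.012]
wrist_force: [0.3, -0.4, -1.5]
finger_gap: 55.0
t 19.0 pos [ 416.1 -312.5  111.2] rot [-179.85    0.26  172.56] F [ 0.3 -0.4 -1.5] gap 55.0 q6 -2.09
target [542.4 -90.  107.  171.2] slide [-0.0964, 0.237, 0.004] spin 1.41
target [542.4 -90.   17.  171.2] slide [-0.096, 0.2372, 0.094] spin 1.41
```

```bash
python3 -m jog '[{"slide":[-0.015,0.04,0],"spin":1.4,"fingers":0.045},{"slide":[-0.03,0.08,0],"spin":1.4,"fingers":0.045},{"slide":[-0.045,0.12,0],"spin":1.4,"fingers":0.045},{"slide":[-0.065,0.16,0],"spin":1.4,"fingers":0.045},{"slide":[-0.08,0.20,0],"spin":1.4,"fingers":0.045},{"slide":[-0.092,0.225,0],"spin":1.4,"fingers":0.045},{"slide":[-0.0964,0.237,0],"spin":1.4,"fingers":0.045},{"slide":[-0.0964,0.237,0.03],"spin":1.4,"fingers":0.045},{"slide":[-0.0964,0.237,0.06],"spin":1.4,"fingers":0.045},{"slide":[-0.0964,0.237,0.08],"spin":1.4,"fingers":0.045},{"slide":[-0.0964,0.237,0.08],"spin":1.4,"fingers":0.045},{"slide":[-0.0964,0.237,0.08],"spin":1.4,"fingers":0.045}]' 25
python3 - <<'E'
from h import *
import h
h.BO=np.array([534,2.4])
x,y=Bw(37.5-15,-90)
snap('wrist','w8')
plan((x,y,16.5,171.15))
E
```

```text
time_s: 20.2
position: [540.1, -89.2, 28.0]
tool_rot: [-3.142, -0.002, 2.987]
wrist_force: [0.2, -0.1, 0.3]
finger_gap: 54.7
t 20.25 pos [540.9 -89.3  28.8] rot [-180.      0.    171.13] F [ 0.6 -0.1 -0.7] gap 54.9 q6 -1.58
target [542.4 -90.   16.5 171.2] slide [-0.0016, -0.0005, 0.0123] spin -0.02
```

View pics/w8.png

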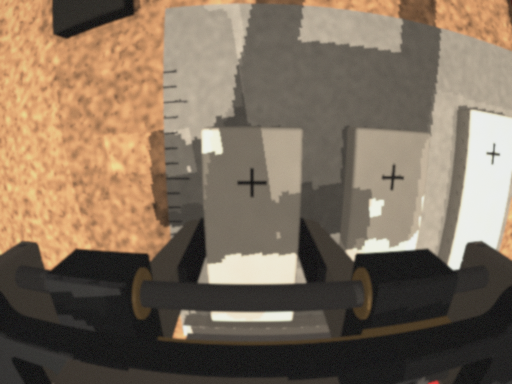

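```bash
python3 -m jog '[{"slide":[-0.0016,-0.0005,0.007],"spin":0,"fingers":0.045},{"slide":[-0.0046,-0.0005,0.011],"spin":0,"fingers":0.045},{"slide":[-0.0086,-0.0005,0.011],"spin":0,"fingers":0.045},{"slide":[-0.0126,-0.0005,0.011],"spin":0,"fingers":0.045},{"slide":[-0.0126,-0.0005,0.011],"spin":0,"fingers":0.045}]' 25 |  egrep "pos|force"
for i in 1 2 3; do python3 -m jog '[{"slide":[-0.002,0,0],"spin":0,"fingers":0.045},{"slide":[-0.002,0,0],"spin":0,"fingers":0.045},{"slide":[-0.002,0,0],"spin":0,"fingers":0.045}]' 25 |  egrep "pos|force" ; done
```

```text
position: [554.3, -91.4, 17.8]
wrist_force: [0.6, -0.3, -1.3]
position: [555.1, -91.5, 17.5]
wrist_force: [0.4, -0.7, -0.7]
position: [557.2, -91.8, 17.5]
wrist_force: [-0.2, -0.2, -0.7]
position: [558.6, -92.0, 17.3]
wrist_force: [-2.4, 0.3, -0.3]
```

```bash
python3 -m jog '[{"slide":[-0.003,0,0.001],"spin":0,"fingers":0.045},{"slide":[-0.003,0,0.002],"spin":0,"fingers":0.045},{"slide":[-0.003,0,0.0025],"spin":0,"fingers":0.045}]' 25 |  egrep "pos|force" 
python3 -m jog '[{"slide":[0.001,0,0.0005],"spin":0,"fingers":0.045},{"slide":[0.001,0,0.0005],"spin":0,"fingers":0.066},{"slide":[0.001,0,0.0005],"spin":0,"fingers":0.066},{"slide":[0.001,0,0.0005],"spin":0,"fingers":0.066},{"slide":[0.001,0,0.0005],"spin":0,"fingers":0.066},{"slide":[0.001,0,-0.02],"spin":0,"fingers":0.066},{"slide":[0.001,0,-0.06],"spin":0,"fingers":0.066},{"slide":[0.001,0,-0.1],"spin":0,"fingers":0.08},{"slide":[0.001,0,-0.14],"spin":0,"fingers":0.09},{"slide":[0.001,0,-0.14],"spin":0,"fingers":0.09}]' 25
python3 - <<'E'
from h import *
import h
h.BO=np.array([534,2.4])
snap('wrist','w9'); P,im=snap('top'); cv2.imwrite('pics/t9.png',cv2.resize(im[90:240,130:430,::-1],(800,400),interpolation=cv2.INTER_CUBIC))
x,y=Bw(-75,0); plan((x,y,200,81.15),(x,y,200,-98.85))
E
```

```text
position: [558.8, -92.0, 15.8]
wrist_force: [-17.4, 4.3, 30.5]
time_s: 22.95
position: [564.6, -93.1, 160.3]
tool_rot: [-3.141, 0.009, 2.987]
wrist_force: [0.7, -0.3, -0.5]
finger_gap: 87.6
t 23.05 pos [561.7 -92.6 155.7] rot [-1.8000e+02  1.2000e-01  1.7116e+02] F [-1.   0.3 -0.9] gap 90.2 q6 -1.58
target [459.9  13.9 200.   81.2] slide [0.1169, 0.0896, -0.0446] spin 90.01
target [459.9  13.9 200.  -98.8] slide [0.1169, 0.0896, -0.0446] spin -89.99
```

View pics/w9.png

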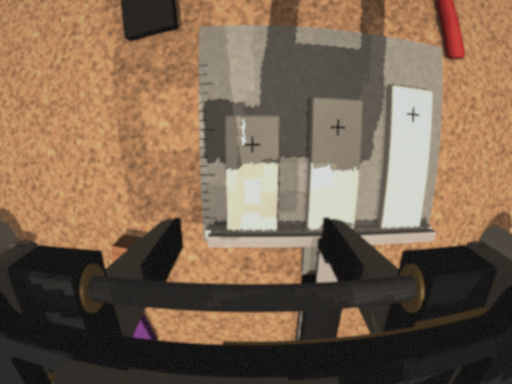

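All three fronts are square on the fence in the wrist view. Now the gauge: I'll go above the tab with the jaws along board x.

```bash
python3 - <<'E'
from h import *
import h
h.BO=np.array([534,2.4])
x,y=Bw(106,0); plan((x,y,150,81.15))
P=bot.camera_params('top')
im=bot.get_image('top'); cv2.imwrite('pics/t9.png',cv2.resize(im[90:240,130:430,::-1],(800,400),interpolation=cv2.INTER_CUBIC))
E
```

```text
t 23.05 pos [561.7 -92.6 155.7] rot [-1.8000e+02  1.2000e-01  1.7116e+02] F [-1.   0.3 -0.9] gap 90.2 q6 -1.58
target [638.7 -13.9 150.   81.2] slide [-0.064, 0.0896, 0.0058] spin 90.01
```

```bash
python3 -m jog '[{"slide":[-0.01,0.01,0],"spin":8.5,"fingers":0.09},{"slide":[-0.02,0.02,0],"spin":17,"fingers":0.09},{"slide":[-0.03,0.03,0],"spin":25.5,"fingers":0.09},{"slide":[-0.04,0.05,0],"spin":34,"fingers":0.08},{"slide":[-0.05,0.07,0],"spin":42.5,"fingers":0.07},{"slide":[-0.064,0.0896,0.005],"spin":51,"fingers":0.05},{"slide":[-0.064,0.0896,0.005],"spin":59.5,"fingers":0.045},{"slide":[-0.064,0.0896,0.005],"spin":68,"fingers":0.045},{"slide":[-0.064,0.0896,0.005],"spin":76.5,"fingers":0.045},{"slide":[-0.064,0.0896,0.005],"spin":85,"fingers":0.045},{"slide":[-0.064,0.0896,0.005],"spin":90,"fingers":0.045},{"slide":[-0.064,0.0896,0.005],"spin":90,"fingers":0.045},{"slide":[-0.064,0.0896,0.005],"spin":90,"fingers":0.045}]' 25
python3 - <<'E'
from h import *
import h
h.BO=np.array([534,2.4])
P,im=snap('wrist','w10')
x,y=Bw(106,0); plan((x,y,47,81.15))
E
```

```text
time_s: 24.4
position: [637.3, -13.7, 148.4]
tool_rot: [-3.139, 0.0, 1.419]
wrist_force: [-0.4, 0.4, 1.1]
finger_gap: 45.3
t 24.45 pos [637.5 -13.8 148.8] rot [-1.799e+02  2.000e-02  8.131e+01] F [-0.1 -0.3  0.5] gap 44.7 q6 0.13
target [638.7 -13.9  47.   81.2] slide [0.0001, 0.0014, 0.1018] spin 0.16
```

View pics/w10.png

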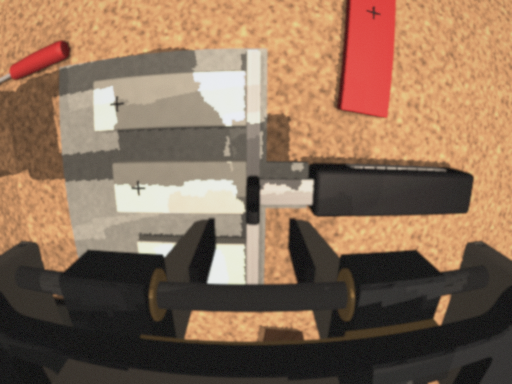

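View pics/t9.png

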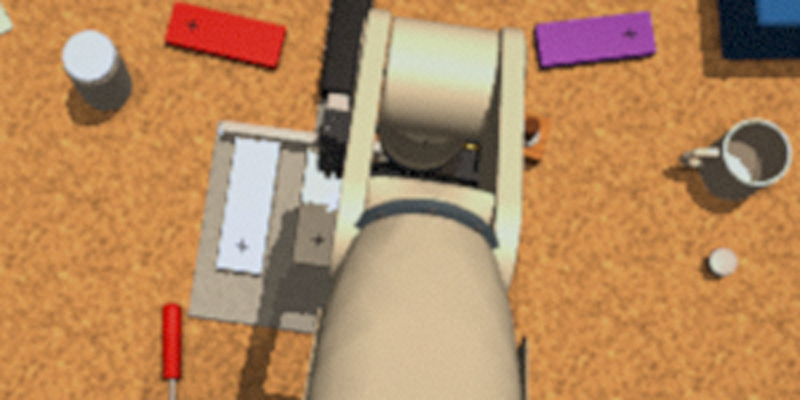

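```bash
python3 - <<'E'
from h import *
import h
h.BO=np.array([534,2.4])
P=bot.camera_params('wrist')
X=[[*Bw(106+a,b),84] for a,b in((-6,-18),(6,-18),(6,18),(-6,18))]; print('tab',proj(P,X,True).round(0).tolist())
X=[[*Bw(100,b),42] for b in(135,60,-60)]; print('bar near top',proj(P,X,True).round(0).tolist())
im=cv2.imread('pics/w10.png'); cv2.imwrite('pics/w10c.png',cv2.resize(im[140:260,190:330],None,fx=5,fy=5,interpolation=cv2.INTER_CUBIC))
E
```

```text
tab [[247.0, 223.0], [261.0, 223.0], [262.0, 182.0], [247.0, 182.0]]
bar near top [[248.0, 48.0], [248.0, 128.0], [248.0, 247.0]]
```

View pics/w10c.png

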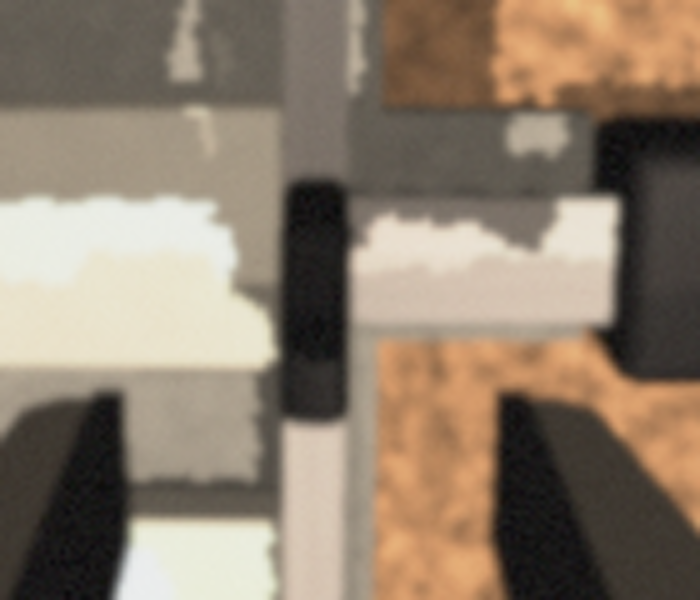

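The tab in the wrist view (columns 247–259, rows 176–224) matches the prediction to about 1 mm. I'll descend and pinch.

```bash
python3 -m jog '[{"slide":[0,0.001,0.03],"spin":0,"fingers":0.045},{"slide":[0,0.001,0.06],"spin":0,"fingers":0.045},{"slide":[0,0.001,0.08],"spin":0,"fingers":0.045},{"slide":[0,0.001,0.095],"spin":0,"fingers":0.045},{"slide":[0,0.001,0.1015],"spin":0,"fingers":0.045},{"slide":[0,0.001,0.1015],"spin":0,"fingers":0.045},{"slide":[0,0.001,0.1015],"spin":0,"fingers":0.005},{"slide":[0,0.001,0.1015],"spin":0,"fingers":0.005},{"slide":[0,0.001,0.1015],"spin":0,"fingers":0.005},{"slide":[0,0.001,0.1015],"spin":0,"fingers":0.005},{"slide":[0,0.001,0.1015],"spin":0,"fingers":0.005},{"slide":[0,0.001,0.1015],"spin":0,"fingers":0.005},{"slide":[0,0.001,0.1015],"spin":0,"fingers":0.005},{"slide":[0,0.001,0.1015],"spin":0,"fingers":0.005}]' 40
python3 - <<'E'
from h import *
import h
h.BO=np.array([534,2.4])
s=bot.read_state(); print('board',wB(s['position']))
p=s['position']; d=(Bw(1,0)-Bw(0,0))
for n,v in((1,125),(2,145),(3,165)):
    q=p[:2]-d*v; plan((q[0],q[1],p[2],81.15))
E
```

```text
time_s: 25.85
position: [638.1, -13.7, 49.0]
tool_rot: [-3.14, -0.0, 1.416]
wrist_force: [-4.9, 1.6, 5.4]
finger_gap: 11.3
board [1.05322691e+02 8.63152276e-02]
t 25.85 pos [638.1 -13.7  49. ] rot [-179.9    -0.     81.15] F [-4.9  1.6  5.4] gap 11.3 q6 0.13
target [514.6   5.5  49.   81.2] slide [-0.0, -0.125, 0.0002] spin -0.0
t 25.85 pos [638.1 -13.7  49. ] rot [-179.9    -0.     81.15] F [-4.9  1.6  5.4] gap 11.3 q6 0.13
target [494.8   8.6  49.   81.2] slide [-0.0, -0.145, 0.0003] spin -0.0
t 25.85 pos [638.1 -13.7  49. ] rot [-179.9    -0.     81.15] F [-4.9  1.6  5.4] gap 11.3 q6 0.13
target [475.   11.7  49.   81.2] slide [-0.0, -0.165, 0.0003] spin -0.0
```

```bash
python3 -m jog '[{"slide":[0,-0.01,0],"spin":0,"fingers":0.005},{"slide":[0,-0.025,0],"spin":0,"fingers":0.005},{"slide":[0,-0.04,0],"spin":0,"fingers":0.005},{"slide":[0,-0.055,0],"spin":0,"fingers":0.005},{"slide":[0,-0.07,0],"spin":0,"fingers":0.005},{"slide":[0,-0.085,0],"spin":0,"fingers":0.005},{"slide":[0,-0.1,0],"spin":0,"fingers":0.005},{"slide":[0,-0.112,0],"spin":0,"fingers":0.005},{"slide":[0,-0.12,0],"spin":0,"fingers":0.005},{"slide":[0,-0.125,0],"spin":0,"fingers":0.005},{"slide":[0,-0.125,0],"spin":0,"fingers":0.005},{"slide":[0,-0.125,0],"spin":0,"fingers":0.005}]' 40
python3 - <<'E'
from h import *
import h
h.BO=np.array([534,2.4])
s=bot.read_state(); print('board',wB(s['position']), 106-wB(s['position'])[0])
snap('wrist','w11')
P,im=snap('scene'); cv2.imwrite('pics/s11.png',cv2.resize(im[150:300,150:400,::-1],None,fx=3,fy=3,interpolation=cv2.INTER_CUBIC))
E
```

```text
time_s: 27.05
position: [517.2, 5.4, 49.0]
tool_rot: [3.138, -0.001, 1.416]
wrist_force: [7.1, -0.1, -5.2]
finger_gap: 12.0
board [-17.10352867   0.35434186] 123.10352866913546
```

View pics/w11.png

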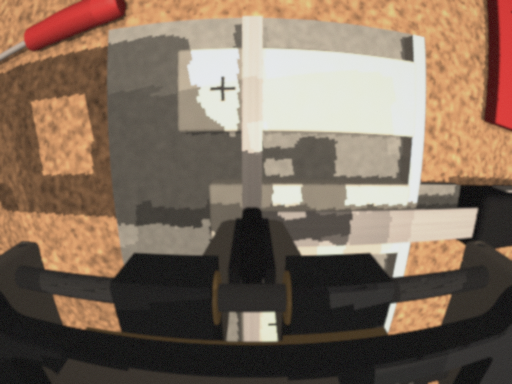

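View pics/s11.png

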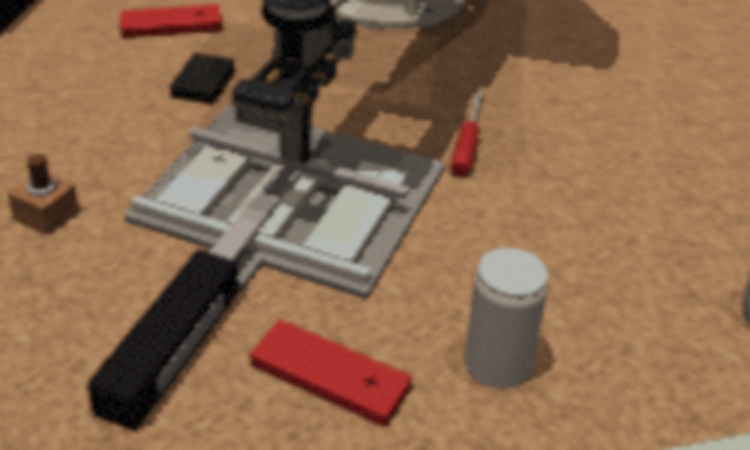

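```bash
cat > g.py <<'E'
from h import *
import h, sys
h.BO=np.array([534,2.4])
def meas(name):
    P,im=snap('wrist',name); s=bot.read_state()
    print('t',s['time_s'],'pull by TCP',106-wB(s['position'])[0],'F',s['wrist_force'].round(1))
    g=cv2.cvtColor(im,cv2.COLOR_RGB2GRAY).astype(float)
    return P,im,g
E
python3 - <<'E'
from g import *
P,im,g=meas('w12')
for r in (36,42,90,110,145,160): print(r, g[r,236:270].astype(int).tolist())
print('front3 end', [g[r,172:186].astype(int).tolist() for r in (70,90,110)])
for c in (242,243): print(wB(onplane(P,[(c,42),(c,90),(c,145)],42,True)))
print('f3 end',wB(onplane(P,[(179,60),(179,90),(179,120)],28,True)))
print('fence top edge x', wB(onplane(P,[(414,60),(409,120)],24,True)))
E
```

```text
t 27.2 pull by TCP 122.95448417807827 F [ 7.7 -0.2 -5.3]
36 [107, 108, 107, 109, 113, 143, 185, 212, 220, 220, 222, 222, 221, 220, 219, 218, 219, 219, 219, 219, 218, 220, 220, 221, 221, 215, 192, 175, 169, 168, 168, 168, 172, 176]
42 [107, 103, 103, 105, 109, 139, 188, 215, 221, 222, 223, 223, 222, 221, 218, 219, 219, 220, 220, 220, 218, 218, 221, 221, 222, 217, 200, 178, 169, 165, 167, 167, 171, 176]
90 [228, 227, 219, 196, 172, 176, 196, 211, 215, 216, 217, 214, 215, 213, 211, 213, 216, 216, 214, 212, 211, 211, 214, 216, 218, 221, 226, 229, 231, 231, 231, 231, 230, 231]
110 [207, 173, 151, 148, 153, 170, 196, 211, 216, 217, 218, 217, 216, 217, 215, 215, 218, 217, 216, 215, 214, 214, 217, 218, 221, 223, 226, 229, 231, 231, 232, 232, 231, 232]
145 [93, 90, 90, 90, 97, 136, 186, 210, 217, 218, 219, 217, 217, 218, 222, 222, 223, 226, 226, 226, 226, 226, 227, 229, 229, 217, 179, 166, 169, 168, 168, 169, 169, 173]
160 [88, 90, 87, 88, 93, 96, 107, 116, 117, 118, 117, 119, 114, 115, 115, 116, 116, 113, 114, 113, 114, 115, 113, 115, 119, 112, 100, 93, 97, 123, 153, 165, 170, 169]
front3 end [[107, 108, 108, 109, 118, 135, 155, 169, 174, 178, 177, 177, 177, 177], [112, 112, 110, 110, 112, 126, 149, 164, 169, 166, 161, 158, 157, 157], [92, 94, 94, 94, 95, 112, 129, 142, 148, 151, 150, 148, 151, 150]]
[[-23.31974722 116.13238265]
 [-23.29322765  86.56879407]
 [-23.38459043  53.6710857 ]]
[[-22.72931067 116.12669836]
 [-22.70573934  86.56484982]
 [-22.78775681  53.66890783]]
f3 end [[-64.51161207 109.2364609 ]
 [-64.45411718  89.13315888]
 [-64.72500546  69.41737233]]
fence top edge x [[ 99.43066428 118.19100493]
 [ 95.41843794  73.35683966]]
```

The bar's near edge measures about 2 mm short of front1's end, so I'll add 2 mm and hold for two seconds.

```bash
python3 -m jog '[{"slide":[0,-0.0022,0],"spin":0,"fingers":0.005},{"slide":[0,-0.0022,0],"spin":0,"fingers":0.005},{"slide":[0,-0.0022,0],"spin":0,"fingers":0.005},{"slide":[0,-0.0022,0],"spin":0,"fingers":0.005},{"slide":[0,-0.0022,0],"spin":0,"fingers":0.005},{"slide":[0,-0.0022,0],"spin":0,"fingers":0.005},{"slide":[0,-0.0022,0],"spin":0,"fingers":0.005},{"slide":[0,-0.0022,0],"spin":0,"fingers":0.005},{"slide":[0,-0.0022,0],"spin":0,"fingers":0.005},{"slide":[0,-0.0022,0],"spin":0,"fingers":0.005},{"slide":[0,-0.0022,0],"spin":0,"fingers":0.005},{"slide":[0,-0.0022,0],"spin":0,"fingers":0.005},{"slide":[0,-0.0022,0],"spin":0,"fingers":0.005},{"slide":[0,-0.0022,0],"spin":0,"fingers":0.005},{"slide":[0,-0.0022,0],"spin":0,"fingers":0.005},{"slide":[0,-0.0022,0],"spin":0,"fingers":0.005},{"slide":[0,-0.0022,0],"spin":0,"fingers":0.005},{"slide":[0,-0.0022,0],"spin":0,"fingers":0.005},{"slide":[0,-0.0022,0],"spin":0,"fingers":0.005},{"slide":[0,-0.0022,0],"spin":0,"fingers":0.005}]' 40
python3 - <<'E'
from g import *
P,im,g=meas('w13')
def cross(row,c0,c1,lvl):
    v=cv2.GaussianBlur(g,(1,5),0)[row,c0:c1]; i=np.where((v[:-1]<lvl)&(v[1:]>=lvl))[0][0]; return c0+i+(lvl-v[i])/(v[i+1]-v[i])
a=[(cross(r,232,250,160),r) for r in (36,42,145)]; b=[(cross(r,165,190,140),r) for r in (70,80)]
print(a,b,wB(onplane(P,a,42,True)),wB(onplane(P,b,28,True)))
P,im=snap('scene'); cv2.imwrite('pics/s13.png',cv2.resize(im[150:300,150:400,::-1],None,fx=3,fy=3,interpolation=cv2.INTER_CUBIC))
E
```

```text
time_s: 29.2
position: [515.2, 5.7, 49.0]
tool_rot: [3.138, -0.001, 1.416]
wrist_force: [7.8, -0.3, -5.2]
finger_gap: 11.8
t 29.25 pull by TCP 125.11638539988579 F [ 7.3 -1.  -5.5]
[(np.float64(241.4427374301676), 36), (np.float64(241.43791722296396), 42), (np.float64(241.47654320987655), 145)] [(np.float64(180.70646766169153), 70), (np.float64(180.3709677419355), 80)] [[-25.76227749 119.97911982]
 [-25.75404452 116.1409866 ]
 [-25.80117313  53.67707374]] [[-65.4141852  102.39677752]
 [-65.62024497  95.72085734]]
```

View pics/s13.png

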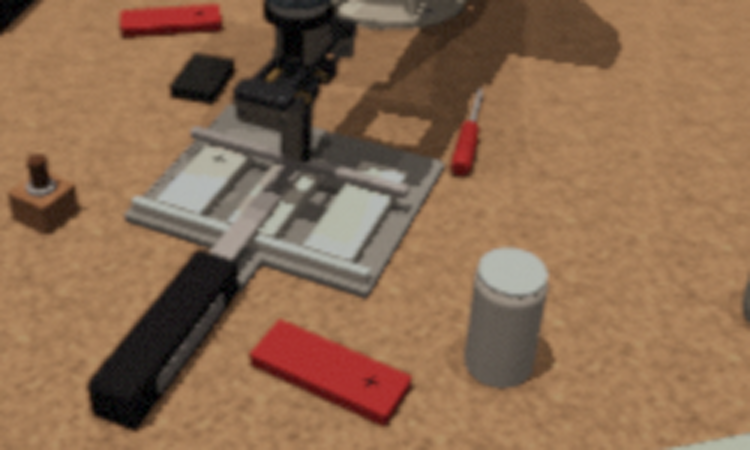

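The bar is 39.7 mm short of front3's end (ideal 40), so it is level with front1's end. Next is front2, +20 mm, and hold.

```bash
python3 -m jog '[{"slide":[0,-0.005,0],"spin":0,"fingers":0.005},{"slide":[0,-0.011,0],"spin":0,"fingers":0.005},{"slide":[0,-0.017,0],"spin":0,"fingers":0.005},{"slide":[0,-0.0203,0],"spin":0,"fingers":0.005},{"slide":[0,-0.0203,0],"spin":0,"fingers":0.005}]' 40
python3 - <<'E'
from g import *
P,im,g=meas('w14')
E
python3 -m jog '[{"slide":[0,0,0],"spin":0,"fingers":0.005},{"slide":[0,0,0],"spin":0,"fingers":0.005},{"slide":[0,0,0],"spin":0,"fingers":0.005},{"slide":[0,0,0],"spin":0,"fingers":0.005},{"slide":[0,0,0],"spin":0,"fingers":0.005},{"slide":[0,0,0],"spin":0,"fingers":0.005},{"slide":[0,0,0],"spin":0,"fingers":0.005},{"slide":[0,0,0],"spin":0,"fingers":0.005},{"slide":[0,0,0],"spin":0,"fingers":0.005},{"slide":[0,0,0],"spin":0,"fingers":0.005},{"slide":[0,0,0],"spin":0,"fingers":0.005},{"slide":[0,0,0],"spin":0,"fingers":0.005},{"slide":[0,0,0],"spin":0,"fingers":0.005},{"slide":[0,0,0],"spin":0,"fingers":0.005},{"slide":[0,0,0],"spin":0,"fingers":0.005},{"slide":[0,0,0],"spin":0,"fingers":0.005},{"slide":[0,0,0],"spin":0,"fingers":0.005},{"slide":[0,0,0],"spin":0,"fingers":0.005},{"slide":[0,0,0],"spin":0,"fingers":0.005},{"slide":[0,0,0],"spin":0,"fingers":0.005}]' 40
python3 - <<'E'
from g import *
P,im,g=meas('w15')
E
```

```text
time_s: 29.8
position: [495.0, 8.9, 49.0]
tool_rot: [3.137, -0.001, 1.416]
wrist_force: [8.3, -0.3, -7.2]
finger_gap: 11.6
t 29.85 pull by TCP 145.4485406749194 F [ 8.9  1.3 -6.7]
time_s: 31.85
position: [495.3, 8.8, 49.0]
tool_rot: [3.137, -0.001, 1.416]
wrist_force: [8.9, 0.8, -5.5]
finger_gap: 11.8
t 31.9 pull by TCP 145.20430146137605 F [ 9.   0.4 -6. ]
```

View pics/w15.png

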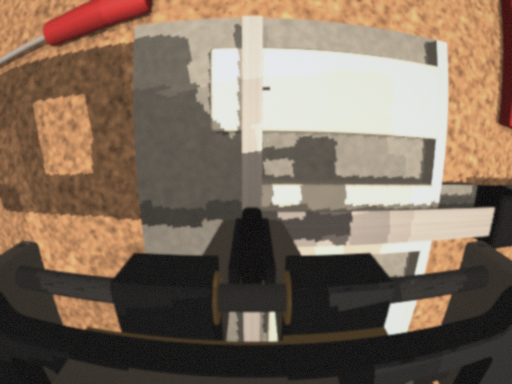

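The bar edge is level with front2's end; front3's end still sticks out about 20 mm (column 211). Next is 165 mm, and hold.

```bash
python3 -m jog '[{"slide":[0,-0.005,0],"spin":0,"fingers":0.005},{"slide":[0,-0.011,0],"spin":0,"fingers":0.005},{"slide":[0,-0.017,0],"spin":0,"fingers":0.005},{"slide":[0,-0.0200,0],"spin":0,"fingers":0.005},{"slide":[0,-0.0200,0],"spin":0,"fingers":0.005}]' 40
python3 - <<'E'
from g import *
P,im,g=meas('w16')
E
python3 -m jog '[{"slide":[0,0,0],"spin":0,"fingers":0.005},{"slide":[0,0,0],"spin":0,"fingers":0.005},{"slide":[0,0,0],"spin":0,"fingers":0.005},{"slide":[0,0,0],"spin":0,"fingers":0.005},{"slide":[0,0,0],"spin":0,"fingers":0.005},{"slide":[0,0,0],"spin":0,"fingers":0.005},{"slide":[0,0,0],"spin":0,"fingers":0.005},{"slide":[0,0,0],"spin":0,"fingers":0.005},{"slide":[0,0,0],"spin":0,"fingers":0.005},{"slide":[0,0,0],"spin":0,"fingers":0.005},{"slide":[0,0,0],"spin":0,"fingers":0.005},{"slide":[0,0,0],"spin":0,"fingers":0.005},{"slide":[0,0,0],"spin":0,"fingers":0.005},{"slide":[0,0,0],"spin":0,"fingers":0.005},{"slide":[0,0,0],"spin":0,"fingers":0.005},{"slide":[0,0,0],"spin":0,"fingers":0.005},{"slide":[0,0,0],"spin":0,"fingers":0.005},{"slide":[0,0,0],"spin":0,"fingers":0.005},{"slide":[0,0,0],"spin":0,"fingers":0.005},{"slide":[0,0,0],"spin":0,"fingers":0.005}]' 40
python3 - <<'E'
from g import *
P,im,g=meas('w17')
E
```

```text
time_s: 32.4
position: [475.4, 12.0, 49.0]
tool_rot: [3.137, -0.001, 1.416]
wrist_force: [9.7, -0.2, -7.9]
finger_gap: 11.8
t 32.45 pull by TCP 165.2107974885635 F [ 9.4 -0.2 -8.1]
time_s: 34.45
position: [475.8, 11.9, 49.0]
tool_rot: [3.137, -0.001, 1.416]
wrist_force: [9.1, 0.2, -7.0]
finger_gap: 11.7
t 34.5 pull by TCP 165.03258847471238 F [ 8.4 -0.6 -8.3]
```

View pics/w17.png

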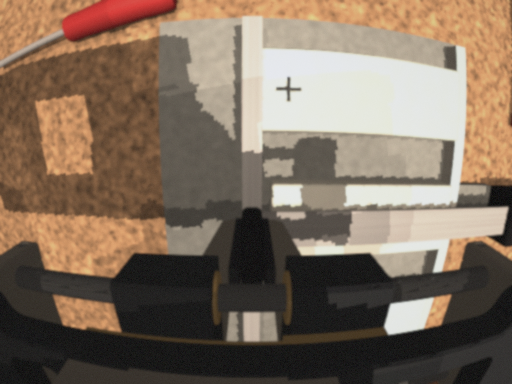

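front3's end is level with the bar and it is still on the fence. I'll ease home at 0.1 m/s.

```bash
python3 -m jog '[{"slide":[0,0.005,0],"spin":0,"fingers":0.005},{"slide":[0,0.015,0],"spin":0,"fingers":0.005},{"slide":[0,0.025,0],"spin":0,"fingers":0.005},{"slide":[0,0.035,0],"spin":0,"fingers":0.005},{"slide":[0,0.045,0],"spin":0,"fingers":0.005},{"slide":[0,0.055,0],"spin":0,"fingers":0.005},{"slide":[0,0.065,0],"spin":0,"fingers":0.005},{"slide":[0,0.075,0],"spin":0,"fingers":0.005},{"slide":[0,0.085,0],"spin":0,"fingers":0.005},{"slide":[0,0.095,0],"spin":0,"fingers":0.005},{"slide":[0,0.105,0],"spin":0,"fingers":0.005},{"slide":[0,0.115,0],"spin":0,"fingers":0.005},{"slide":[0,0.125,0],"spin":0,"fingers":0.005},{"slide":[0,0.135,0],"spin":0,"fingers":0.005},{"slide":[0,0.145,0],"spin":0,"fingers":0.005},{"slide":[0,0.153,0],"spin":0,"fingers":0.005},{"slide":[0,0.159,0],"spin":0,"fingers":0.005},{"slide":[0,0.164,0],"spin":0,"fingers":0.005},{"slide":[0,0.167,0],"spin":0,"fingers":0.005},{"slide":[0,0.1675,0],"spin":0,"fingers":0.005}]' 40
python3 - <<'E'
from g import *
meas(None)
E
python3 -m jog '[{"slide":[0,0,0],"spin":0,"fingers":0.005},{"slide":[0,0,0],"spin":0,"fingers":0.005},{"slide":[0,0,0],"spin":0,"fingers":0.005},{"slide":[0,0,0],"spin":0,"fingers":0.005}]' 40
```

```text
time_s: 36.5
position: [638.1, -13.8, 48.9]
tool_rot: [-3.138, 0.0, 1.416]
wrist_force: [-5.9, 1.1, 14.0]
finger_gap: 11.7
t 36.55 pull by TCP 0.6566194459127814 F [-5.1  1.7 12. ]
time_s: 36.95
position: [638.1, -13.7, 48.9]
tool_rot: [-3.139, 0.0, 1.417]
wrist_force: [-4.8, 1.9, 11.7]
finger_gap: 12.0
```

The gauge is home. I'll open and lift.

```bash
python3 -m jog '[{"slide":[0,0,0],"spin":0,"fingers":0.04},{"slide":[0,0,0],"spin":0,"fingers":0.04},{"slide":[0,0,0],"spin":0,"fingers":0.04},{"slide":[0,0,0],"spin":0,"fingers":0.04},{"slide":[0,0,0],"spin":0,"fingers":0.04},{"slide":[0,0,-0.03],"spin":0,"fingers":0.04},{"slide":[0,0,-0.07],"spin":0,"fingers":0.04},{"slide":[0,0,-0.11],"spin":0,"fingers":0.04},{"slide":[0,0,-0.13],"spin":0,"fingers":0.04},{"slide":[0,0,-0.13],"spin":0,"fingers":0.04}]' 40
python3 - <<'E'
from g import *
meas('w18')
P=bot.camera_params('top')
im=cv2.imread('pics/top0.png')
# holder collar at ho.png crop: origin (300,120) scale 12
for n,uv,z in (('collar',(330,240),43),('handle top',(352,205),78)):
    u=(np.array(uv)+0.5)/12-0.5+np.array([300,120]); print(n,u,onplane(P,[u],z))
x,y=onplane(P,[(np.array((330,240))+0.5)/12-0.5+np.array([300,120])],43)[0]
plan((x,y,150,81.15),(x,y,150,126),(x,y,150,171))
E
```

```text
time_s: 37.95
position: [641.2, -14.0, 182.1]
tool_rot: [3.136, -0.001, 1.417]
wrist_force: [-0.0, 0.1, -0.4]
finger_gap: 39.9
t 38.0 pull by TCP -1.1749999355461824 F [-0.4  0.6 -0.9]
collar [327.04166667 139.54166667] [[ 642.24628401 -248.21749253]]
handle top [328.875 136.625] [[ 642.11872392 -247.92816993]]
t 38.0 pos [639.9 -14.  179.8] rot [ 1.7984e+02 -2.0000e-02  8.1160e+01] F [-0.4  0.6 -0.9] gap 39.6 q6 0.13
target [ 642.2 -248.2  150.    81.2] slide [-0.2311, 0.0382, 0.0298] spin 0.01
target [ 642.2 -248.2  150.   126. ] slide [-0.2311, 0.0382, 0.0298] spin -44.84
target [ 642.2 -248.2  150.   171. ] slide [-0.2311, 0.0382, 0.0298] spin -89.84
```

View pics/w18.png

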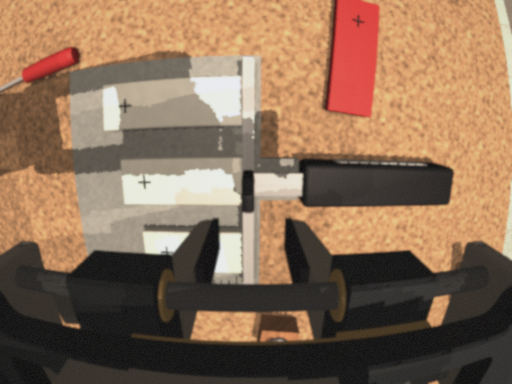

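The gauge is home, with the bar on the fence at column 250. Two height rays agree on the punch axis at (642,-248). I'll go above it.

```bash
python3 -m jog '[{"slide":[-0.04,0.008,0.005],"spin":0,"fingers":0.05},{"slide":[-0.08,0.016,0.01],"spin":0,"fingers":0.05},{"slide":[-0.12,0.024,0.015],"spin":0,"fingers":0.05},{"slide":[-0.16,0.03,0.02],"spin":0,"fingers":0.05},{"slide":[-0.2,0.036,0.025],"spin":0,"fingers":0.05},{"slide":[-0.222,0.038,0.03],"spin":0,"fingers":0.05},{"slide":[-0.2311,0.0382,0.03],"spin":0,"fingers":0.05},{"slide":[-0.2311,0.0382,0.03],"spin":0,"fingers":0.05},{"slide":[-0.2311,0.0382,0.03],"spin":0,"fingers":0.05}]' 30
python3 - <<'E'
from g import *
P,im,g=meas('w19')
print(proj(P,[[642.2,-248.1,78],[642.2,-248.1,43]],True))
plan((642.2,-248.1,45.5,81.15))
cv2.imwrite('pics/w19c.png',cv2.resize(im[120:280,180:330,::-1],None,fx=4,fy=4,interpolation=cv2.INTER_CUBIC))
E
```

```text
time_s: 38.9
position: [641.1, -247.0, 147.9]
tool_rot: [-3.141, -0.001, 1.417]
wrist_force: [-1.1, -0.4, -0.0]
finger_gap: 49.8
t 38.95 pull by TCP -38.40365090547553 F [-0.3  1.4 -0.3]
[[254.00089181 202.45393701]
 [253.76294802 192.08778069]]
t 38.95 pos [ 641.4 -246.7  148.2] rot [-1.7997e+02 -3.0000e-02  8.1210e+01] F [-0.3  1.4 -0.3] gap 50.1 q6 -0.22
target [ 642.2 -248.1   45.5   81.2] slide [-0.0013, 0.0011, 0.1027] spin 0.06
```

View pics/w19c.png

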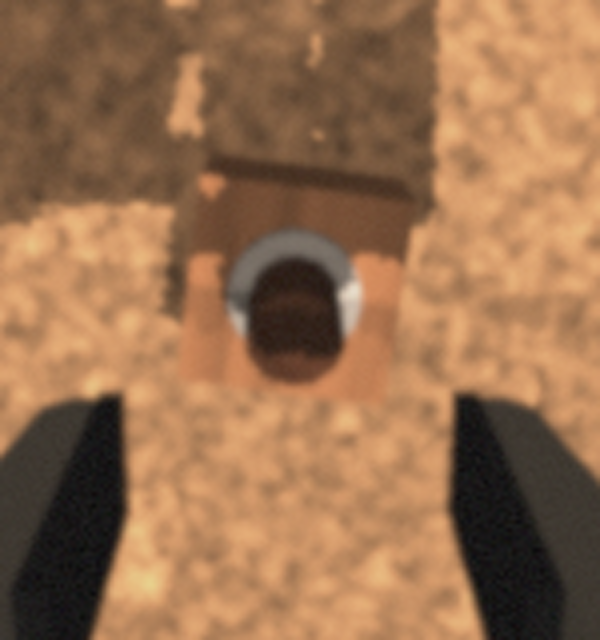

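The punch is seen where predicted, handle top at about (254,203). I'll descend and grip.

```bash
python3 -m jog '[{"slide":[-0.0018,0.001,0.03],"spin":0,"fingers":0.05},{"slide":[-0.0018,0.001,0.06],"spin":0,"fingers":0.05},{"slide":[-0.0018,0.001,0.08],"spin":0,"fingers":0.05},{"slide":[-0.0018,0.001,0.093],"spin":0,"fingers":0.05},{"slide":[-0.0018,0.001,0.1005],"spin":0,"fingers":0.05},{"slide":[-0.0018,0.001,0.1005],"spin":0,"fingers":0.05},{"slide":[-0.0018,0.001,0.1005],"spin":0,"fingers":0.012},{"slide":[-0.0018,0.001,0.1005],"spin":0,"fingers":0.012},{"slide":[-0.0018,0.001,0.1005],"spin":0,"fingers":0.012},{"slide":[-0.0018,0.001,0.1005],"spin":0,"fingers":0.012},{"slide":[-0.0018,0.001,0.1005],"spin":0,"fingers":0.012},{"slide":[-0.0018,0.001,0.1005],"spin":0,"fingers":0.012},{"slide":[-0.0018,0.001,0.1005],"spin":0,"fingers":0.012},{"slide":[-0.0018,0.001,0.1005],"spin":0,"fingers":0.012}]' 30
python3 - <<'E'
from g import *
P,im,g=meas('w20')
plan((642.2,-248.1,125,81.15))
E
```

```text
time_s: 40.35
position: [642.4, -250.3, 48.7]
tool_rot: [3.141, 0.0, 1.416]
wrist_force: [-1.2, -0.7, 6.7]
finger_gap: 21.1
t 40.4 pull by TCP -40.019373041328606 F [-1.2  0.5  6.3]
t 40.4 pos [ 642.4 -250.3   48.7] rot [1.7995e+02 1.0000e-02 8.1160e+01] F [-1.2  0.5  6.3] gap 21.2 q6 -0.22
target [ 642.2 -248.1  125.    81.2] slide [0.0021, -0.0005, -0.0763] spin 0.01
```

View pics/w20.png

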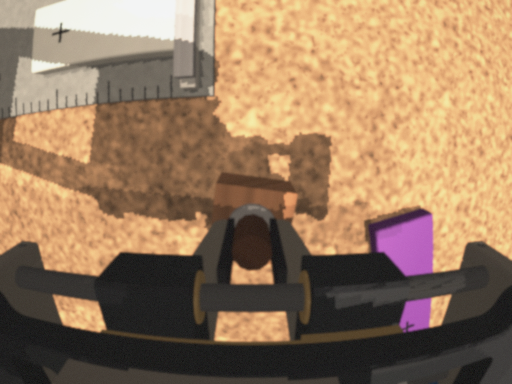

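```bash
python3 - <<'E'
from g import *
P=bot.camera_params('wrist')
im=cv2.imread('pics/w20.png'); cv2.imwrite('pics/w20c.png',cv2.resize(im[160:290,200:310],None,fx=5,fy=5,interpolation=cv2.INTER_CUBIC))
print('handle bottom row -> y', onplane(P,[(251.5,266),(251.5,268),(251.5,270)],78,True))
for y in (-248,-249,-250): print(y,proj(P,[[642.3,y-11,78],[642.3,y+11,78],[642.3,y+16,43]],True).round(1).tolist())
E
```

```text
handle bottom row -> y [[ 640.5787344  -257.25155096]
 [ 640.38812931 -258.47470199]
 [ 640.19608877 -259.7070557 ]]
-248 [[255.2, 268.4], [248.7, 231.2], [247.9, 202.4]]
-249 [[255.4, 269.9], [249.0, 232.9], [248.2, 204.0]]
-250 [[255.7, 271.5], [249.3, 234.7], [248.4, 205.5]]
```

View pics/w20c.png

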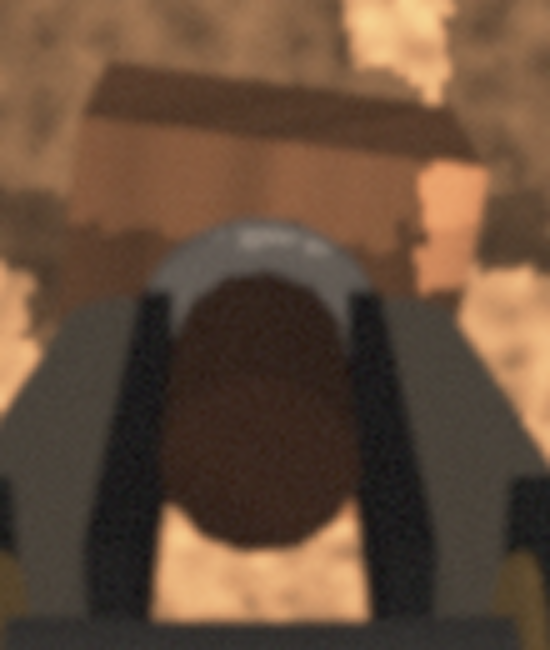

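The handle axis is about 1.8 mm from the jaw centre along tool +x. I'll lift and move over the board to measure the crosses.

```bash
python3 - <<'E'
from g import *
x,y=Bw(70,-10); plan((x,y,170,81.15))
E
python3 -m jog '[{"slide":[0,0,-0.01],"spin":0,"fingers":0.012},{"slide":[0,0,-0.03],"spin":0,"fingers":0.012},{"slide":[0,0,-0.06],"spin":0,"fingers":0.012},{"slide":[0,0,-0.1],"spin":0,"fingers":0.012},{"slide":[0,0,-0.1213],"spin":0,"fingers":0.012},{"slide":[0.04,-0.01,-0.1213],"spin":0,"fingers":0.012},{"slide":[0.08,-0.02,-0.1213],"spin":0,"fingers":0.012},{"slide":[0.12,-0.035,-0.1213],"spin":0,"fingers":0.012},{"slide":[0.16,-0.05,-0.1213],"spin":0,"fingers":0.012},{"slide":[0.19,-0.06,-0.1213],"spin":0,"fingers":0.012},{"slide":[0.22,-0.075,-0.1213],"spin":0,"fingers":0.012},{"slide":[0.225,-0.075,-0.1213],"spin":0,"fingers":0.012},{"slide":[0.225,-0.075,-0.1213],"spin":0,"fingers":0.012}]' 30
python3 - <<'E'
from g import *
P,im,g=meas('w21'); plan()
E
```

```text
t 40.4 pos [ 642.4 -250.3   48.7] rot [1.7995e+02 1.0000e-02 8.1160e+01] F [-1.2  0.5  6.3] gap 21.2 q6 -0.22
target [601.6 -18.3 170.   81.2] slide [0.223, -0.0759, -0.1214] spin 0.01
time_s: 41.7
position: [602.6, -15.5, 169.7]
tool_rot: [3.141, 0.0, 1.418]
wrist_force: [1.0, -0.9, -1.5]
finger_gap: 21.5
t 41.75 pull by TCP 35.124660973757216 F [ 0.3 -1.1 -0.4]
t 41.75 pos [602.8 -16.4 169.6] rot [1.7997e+02 2.0000e-02 8.1220e+01] F [ 0.3 -1.1 -0.4] gap 21.1 q6 0.12
```

View pics/w21.png

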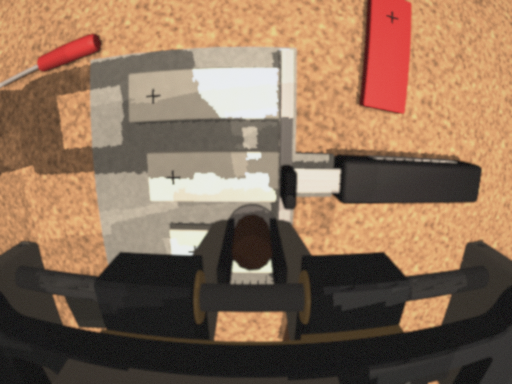

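```bash
python3 - <<'E'
from g import *
P=bot.camera_params('wrist')
c=onplane(P,[(194,252),(173,177.5),(153,96)],28,True); print(c, wB(c))
print('ends',wB(onplane(P,[(170.5,240),(148,177),(129,96)],28,True)))
im=cv2.imread('pics/w21.png'); cv2.imwrite('pics/w21c.png',cv2.resize(im[70:270,110:310],None,fx=3,fy=3,interpolation=cv2.INTER_CUBIC))
off=1.8*np.array([.154,.988])
for q in c: plan((q[0]-off[0],q[1]-off[1],85,81.15))
E
```

```text
[[522.55621335 -88.19073356]
 [517.97687922   2.8341799 ]
 [512.43813285  94.59208127]] [[  2.62967592 -91.2728112 ]
 [-15.89915529  -2.03611703]
 [-35.48874531  87.77723464]]
ends [[-24.70184186 -76.54131195]
 [-45.28608879  -1.19662409]
 [-63.94666013  89.97197094]]
t 41.75 pos [602.8 -16.4 169.6] rot [1.7997e+02 2.0000e-02 8.1220e+01] F [ 0.3 -1.1 -0.4] gap 21.1 q6 0.12
target [522.3 -90.   85.   81.2] slide [-0.085, -0.0684, 0.0846] spin 0.07
t 41.75 pos [602.8 -16.4 169.6] rot [1.7997e+02 2.0000e-02 8.1220e+01] F [ 0.3 -1.1 -0.4] gap 21.1 q6 0.12
target [517.7   1.1  85.   81.2] slide [0.0042, -0.0868, 0.0846] spin 0.07
t 41.75 pos [602.8 -16.4 169.6] rot [1.7997e+02 2.0000e-02 8.1220e+01] F [ 0.3 -1.1 -0.4] gap 21.1 q6 0.12
target [512.2  92.8  85.   81.2] slide [0.0941, -0.1063, 0.0845] spin 0.07
```

View pics/w21c.png

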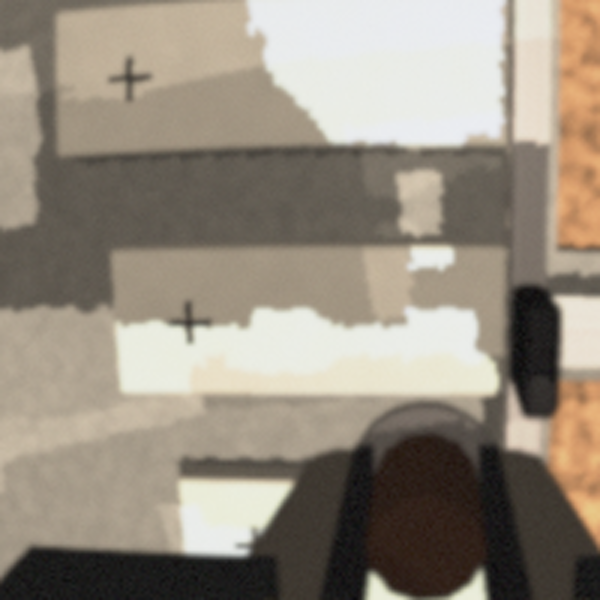

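The crosses are within 2 mm of where square fronts would put them. Approach front1's cross.

```bash
python3 -m jog '[{"slide":[-0.02,-0.016,0],"spin":0,"fingers":0.012},{"slide":[-0.045,-0.035,0],"spin":0,"fingers":0.012},{"slide":[-0.065,-0.052,0],"spin":0,"fingers":0.012},{"slide":[-0.085,-0.067,0.01],"spin":0,"fingers":0.012},{"slide":[-0.085,-0.067,0.04],"spin":0,"fingers":0.012},{"slide":[-0.085,-0.067,0.07],"spin":0,"fingers":0.012},{"slide":[-0.085,-0.067,0.0846],"spin":0,"fingers":0.012},{"slide":[-0.085,-0.067,0.0846],"spin":0,"fingers":0.012},{"slide":[-0.085,-0.067,0.0846],"spin":0,"fingers":0.012}]' 30
python3 - <<'E'
from g import *
P,im,g=meas('w22'); q=Bw(4,-91); off=1.8*np.array([.154,.988]); plan((q[0]-off[0],q[1]-off[1],70.7,81.15))
P,im=snap('scene'); cv2.imwrite('pics/s22.png',cv2.resize(im[150:250,150:300,::-1],None,fx=5,fy=5,interpolation=cv2.INTER_CUBIC))
E
```

```text
time_s: 42.65
position: [523.6, -90.9, 85.0]
tool_rot: [3.142, 0.0, 1.415]
wrist_force: [-0.2, 0.2, -0.8]
finger_gap: 20.7
t 42.7 pull by TCP 101.51184184116535 F [ 0.5  0.4 -2. ]
t 42.7 pos [524.  -90.7  85.5] rot [1.7994e+02 1.0000e-02 8.1120e+01] F [ 0.5  0.4 -2. ] gap 21.3 q6 -0.02
target [523.7 -89.9  70.7  81.2] slide [0.0008, -0.0005, 0.0148] spin -0.03
```

View pics/s22.png

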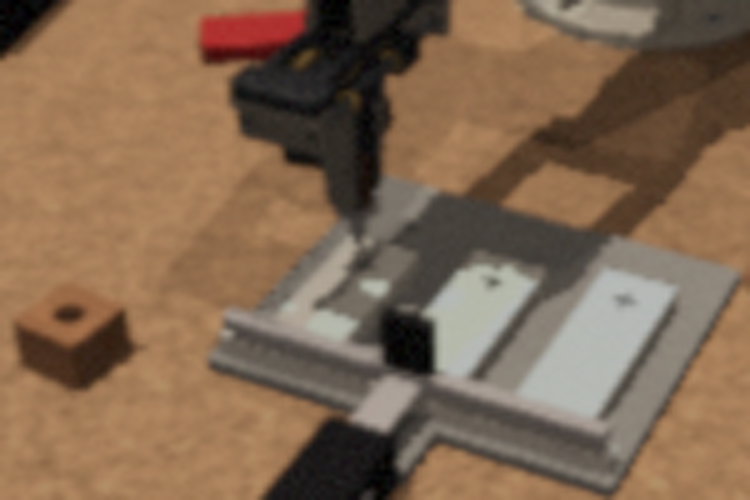

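View pics/w22.png

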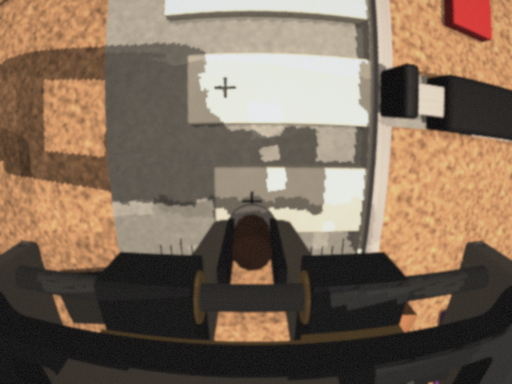

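```bash
python3 - <<'E'
from g import *
P=bot.camera_params('wrist'); s=bot.read_state()
print(wB(onplane(P,[(252,200),(252,192)],28,True)), 'tip', wB(s['position'][:2]+1.8*np.array([.154,.988])))
im=cv2.imread('pics/w22.png'); cv2.imwrite('pics/w22c.png',cv2.resize(im[170:250,210:300],None,fx=7,fy=7,interpolation=cv2.INTER_CUBIC))
E
```

```text
[[  4.36575549 -88.7097983 ]
 [  4.36681286 -82.11844831]] tip [  4.63407652 -91.58088522]
```

View pics/w22c.png

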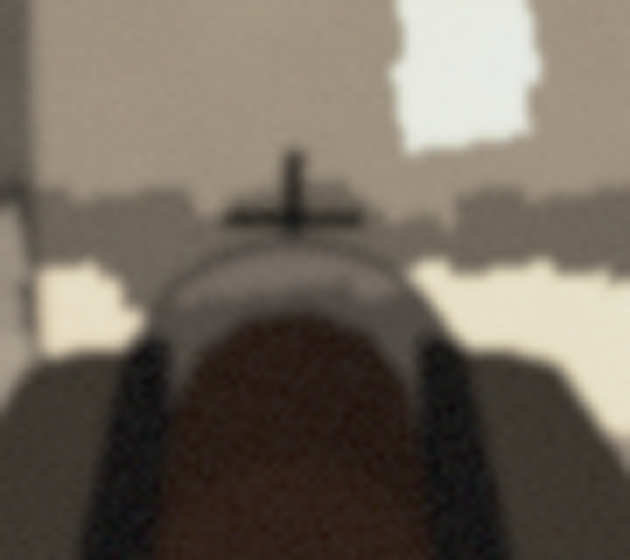

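Cross centre at (251,200) in the wrist view gives board (3.8,-89). I'll shift 2 mm and press down gently.

```bash
python3 -m jog '[{"slide":[0.002,-0.0006,0.005],"spin":0,"fingers":0.012},{"slide":[0.002,-0.0006,0.01],"spin":0,"fingers":0.012},{"slide":[0.002,-0.0006,0.013],"spin":0,"fingers":0.012},{"slide":[0.002,-0.0006,0.013],"spin":0,"fingers":0.012}]' 30 | egrep "pos|force"
for i in 1 2 3; do python3 -m jog '[{"slide":[0,0,0.001],"spin":0,"fingers":0.012},{"slide":[0,0,0.001],"spin":0,"fingers":0.012}]' 30| egrep "pos|force"; done
```

```text
position: [522.6, -87.7, 71.2]
wrist_force: [-0.2, 0.1, -0.9]
position: [523.0, -87.8, 70.7]
wrist_force: [-0.0, 0.5, -0.8]
position: [523.3, -87.9, 70.2]
wrist_force: [-2.1, 0.2, 5.8]
position: [523.5, -87.9, 69.9]
wrist_force: [-4.0, 1.0, 13.7]
```

Contact at z≈70.5 with 6–14 N for 0.4 s. Now lift and go to front2's cross.

```bash
python3 - <<'E'
from g import *
off=1.8*np.array([.154,.988])
for b in((-15.6,-2),(-35.2,87.8)):
    q=Bw(*b)-off; plan((q[0],q[1],86,81.15))
E
python3 -m jog '[{"slide":[0,0,-0.008],"spin":0,"fingers":0.012},{"slide":[0,0,-0.018],"spin":0,"fingers":0.012},{"slide":[0,0,-0.018],"spin":0,"fingers":0.012}]' 30
python3 - <<'E'
from g import *
off=1.8*np.array([.154,.988])
for b in((-15.6,-2),(-35.2,87.8)):
    q=Bw(*b)-off; plan((q[0],q[1],86,81.15))
E
```

```text
t 43.75 pos [523.5 -87.9  69.9] rot [179.95   0.    81.16] F [-4.   1.  13.7] gap 22.0 q6 -0.01
target [518.    1.   86.   81.2] slide [0.0871, -0.0191, -0.0162] spin 0.01
t 43.75 pos [523.5 -87.9  69.9] rot [179.95   0.    81.16] F [-4.   1.  13.7] gap 22.0 q6 -0.01
target [512.4  92.8  86.   81.2] slide [0.1769, -0.0386, -0.0162] spin 0.01
time_s: 44.05
position: [524.0, -88.0, 88.2]
tool_rot: [3.139, 0.0, 1.417]
wrist_force: [-0.2, -0.4, -0.9]
finger_gap: 21.3
t 44.05 pos [524.  -88.   88.2] rot [179.86   0.    81.16] F [-0.2 -0.4 -0.9] gap 21.3 q6 -0.01
target [518.    1.   86.   81.2] slide [0.0871, -0.0196, 0.0021] spin 0.01
t 44.05 pos [524.  -88.   88.2] rot [179.86   0.    81.16] F [-0.2 -0.4 -0.9] gap 21.3 q6 -0.01
target [512.4  92.8  86.   81.2] slide [0.1769, -0.0392, 0.0021] spin 0.01
```

```bash
python3 -m jog '[{"slide":[0.02,-0.005,0],"spin":0,"fingers":0.012},{"slide":[0.045,-0.01,0],"spin":0,"fingers":0.012},{"slide":[0.07,-0.016,0],"spin":0,"fingers":0.012},{"slide":[0.084,-0.0196,0],"spin":0,"fingers":0.012},{"slide":[0.0871,-0.0196,0.002],"spin":0,"fingers":0.012},{"slide":[0.0871,-0.0196,0.002],"spin":0,"fingers":0.012},{"slide":[0.0871,-0.0196,0.002],"spin":0,"fingers":0.012}]' 30
python3 - <<'E'
from g import *
P,im,g=meas('w23'); s=bot.read_state(); plan()
print('tip',wB(s['position'][:2]+1.8*np.array([.154,.988])))
print(wB(onplane(P,[(251.2,200.4),(251.2,202.4),(249.2,200.4)],28,True)))
cv2.imwrite('pics/w23c.png',cv2.resize(im[170:250,210:300,::-1],None,fx=7,fy=7,interpolation=cv2.INTER_CUBIC))
E
```

```text
time_s: 44.75
position: [517.1, 0.6, 84.6]
tool_rot: [-3.142, 0.0, 1.416]
wrist_force: [-0.1, 0.4, -1.7]
finger_gap: 21.4
t 44.8 pull by TCP 122.39185857163262 F [-0.1  0.1 -0.8]
t 44.8 pos [5.171e+02 5.000e-01 8.460e+01] rot [-1.800e+02  1.000e-02  8.113e+01] F [-0.1  0.1 -0.8] gap 21.1 q6 0.15
tip [-16.39156236  -2.69987057]
[[-17.43362166   0.26909372]
 [-17.43427556  -1.38714742]
 [-19.02163808   0.26888031]]
```

View pics/w23c.png

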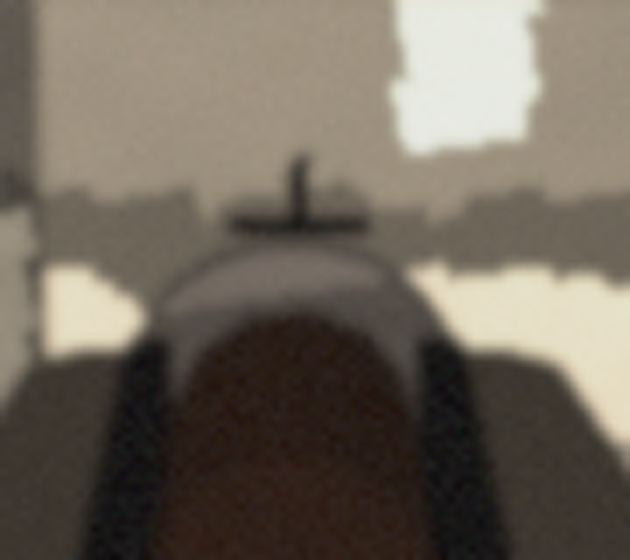

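View pics/w23.png

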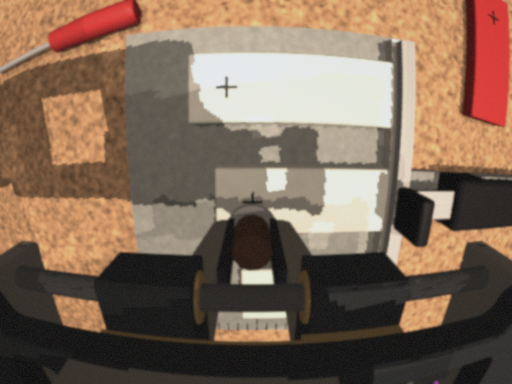

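Cross seen at (252,201), the same picture as at front1. Same small shift, then press.

```bash
python3 -m jog '[{"slide":[0.002,0,0.005],"spin":0,"fingers":0.012},{"slide":[0.002,0,0.009],"spin":0,"fingers":0.012},{"slide":[0.002,0,0.0125],"spin":0,"fingers":0.012},{"slide":[0.002,0,0.0125],"spin":0,"fingers":0.012}]' 30 | egrep "pos|force"
for i in 1 2 3; do python3 -m jog '[{"slide":[0,0,0.001],"spin":0,"fingers":0.012},{"slide":[0,0,0.001],"spin":0,"fingers":0.012}]' 30| egrep "pos|force"; done
```

```text
position: [516.8, 3.0, 71.5]
wrist_force: [-0.0, 0.2, -0.9]
position: [517.3, 3.2, 71.1]
wrist_force: [0.1, -1.0, -1.1]
position: [517.5, 3.2, 70.5]
wrist_force: [-0.9, -0.1, 3.6]
position: [517.7, 3.2, 70.0]
wrist_force: [-2.6, -0.5, 10.5]
```

```bash
python3 -m jog '[{"slide":[0,0,-0.008],"spin":0,"fingers":0.012},{"slide":[0,0,-0.018],"spin":0,"fingers":0.012},{"slide":[0.02,-0.004,-0.018],"spin":0,"fingers":0.012},{"slide":[0.045,-0.01,-0.018],"spin":0,"fingers":0.012},{"slide":[0.07,-0.015,-0.018],"spin":0,"fingers":0.012},{"slide":[0.085,-0.0195,-0.018],"spin":0,"fingers":0.012},{"slide":[0.0886,-0.0195,-0.017],"spin":0,"fingers":0.012},{"slide":[0.0886,-0.0195,-0.016],"spin":0,"fingers":0.012},{"slide":[0.0886,-0.0195,-0.016],"spin":0,"fingers":0.012},{"slide":[0.0886,-0.0195,-0.016],"spin":0,"fingers":0.012}]' 30
python3 - <<'E'
from g import *
P,im,g=meas('w24'); s=bot.read_state(); plan()
print('tip',wB(s['position'][:2]+1.8*np.array([.154,.988])))
print(wB(onplane(P,[(251.2,200.4),(251.2,202.4),(249.2,200.4)],28,True)))
cv2.imwrite('pics/w24c.png',cv2.resize(im[170:250,210:300,::-1],None,fx=7,fy=7,interpolation=cv2.INTER_CUBIC))
E
```

```text
time_s: 46.8
position: [511.7, 93.0, 85.2]
tool_rot: [-3.142, 0.0, 1.416]
wrist_force: [-0.5, 0.5, -2.1]
finger_gap: 21.4
t 46.85 pull by TCP 141.9784653694642 F [-0.1 -0.2  0.1]
t 46.85 pos [511.7  93.   85.2] rot [-1.7999e+02  1.0000e-02  8.1110e+01] F [-0.1 -0.2  0.1] gap 21.7 q6 0.33
tip [-35.97816916  87.91296154]
[[-36.99774023  90.56667134]
 [-36.99953345  88.90595516]
 [-38.59008713  90.56751823]]
```

View pics/w24c.png

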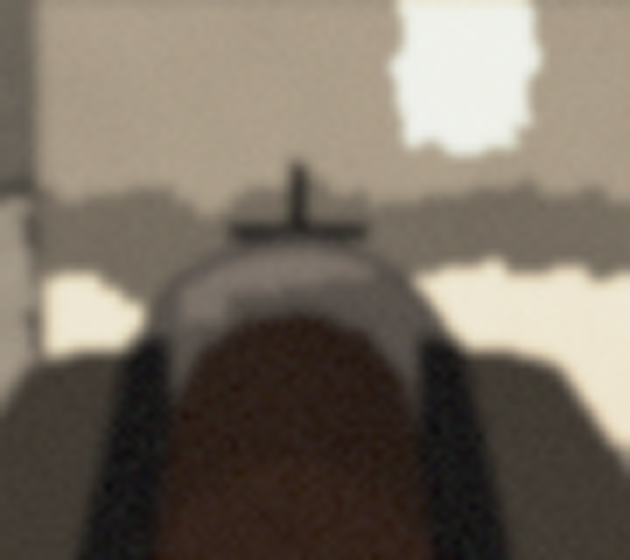

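Cross at (252,202), which is 1.3 mm further along +y than the tip. I'll shift and press.

```bash
python3 -m jog '[{"slide":[0.0013,0,0.005],"spin":0,"fingers":0.012},{"slide":[0.0013,0,0.009],"spin":0,"fingers":0.012},{"slide":[0.0013,0,0.013],"spin":0,"fingers":0.012},{"slide":[0.0013,0,0.013],"spin":0,"fingers":0.012}]' 30 | egrep "pos|force"
for i in 1 2 3; do python3 -m jog '[{"slide":[0,0,0.001],"spin":0,"fingers":0.012},{"slide":[0,0,0.001],"spin":0,"fingers":0.012}]' 30| egrep "pos|force"; done
```

```text
position: [511.3, 94.9, 71.4]
wrist_force: [0.2, -0.5, -0.5]
position: [511.8, 95.1, 71.1]
wrist_force: [-0.1, -0.2, -1.6]
position: [512.1, 95.1, 70.5]
wrist_force: [-1.1, -0.3, 3.2]
position: [512.3, 95.2, 70.0]
wrist_force: [-2.1, -0.5, 11.3]
```

All three are touched. Lift and carry the punch back above the block.

```bash
python3 -m jog '[{"slide":[0,0,-0.01],"spin":0,"fingers":0.012},{"slide":[0,0,-0.03],"spin":0,"fingers":0.012},{"slide":[0,0,-0.06],"spin":0,"fingers":0.012},{"slide":[0,0,-0.08],"spin":0,"fingers":0.012},{"slide":[0,0,-0.08],"spin":0,"fingers":0.012}]' 30 >/dev/null
python3 - <<'E'
from g import *
plan((642.4,-250.3,150,81.15))
snap('wrist','w25')
P,im=snap('top'); cv2.imwrite('pics/t25.png',cv2.resize(im[90:240,130:430,::-1],(800,400),interpolation=cv2.INTER_CUBIC))
E
```

```text
t 48.35 pos [513.8  95.4 152.1] rot [ 1.7971e+02 -1.0000e-01  8.1160e+01] F [ 1.9 -0.2 -1.4] gap 21.4 q6 0.33
target [ 642.4 -250.3  150.    81.2] slide [-0.3218, 0.1802, 0.0024] spin 0.01
```

View pics/w25.png

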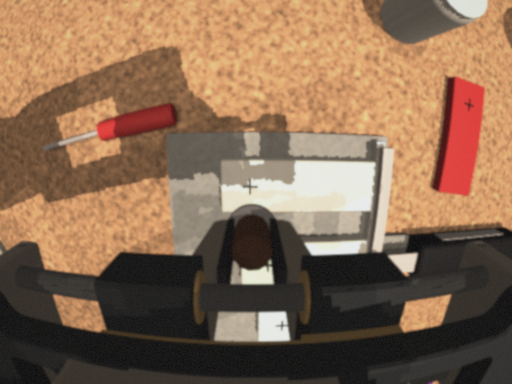

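```bash
python3 -m jog '[{"slide":[-0.03,0.017,0],"spin":0,"fingers":0.012},{"slide":[-0.07,0.04,0],"spin":0,"fingers":0.012},{"slide":[-0.11,0.063,0],"spin":0,"fingers":0.012},{"slide":[-0.15,0.086,0],"spin":0,"fingers":0.012},{"slide":[-0.19,0.109,0],"spin":0,"fingers":0.012},{"slide":[-0.23,0.132,0],"spin":0,"fingers":0.012},{"slide":[-0.27,0.155,0],"spin":0,"fingers":0.012},{"slide":[-0.30,0.172,0],"spin":0,"fingers":0.012},{"slide":[-0.318,0.18,0],"spin":0,"fingers":0.012},{"slide":[-0.3218,0.1802,0],"spin":0,"fingers":0.012},{"slide":[-0.3218,0.1802,0],"spin":0,"fingers":0.012},{"slide":[-0.3218,0.1802,0],"spin":0,"fingers":0.012}]' 30 
python3 - <<'E'
from g import *
plan((642.4,-250.3,80,81.15))
E
```

```text
time_s: 49.65
position: [639.7, -249.0, 148.7]
tool_rot: [-3.14, -0.001, 1.417]
wrist_force: [-0.4, 0.0, -1.9]
finger_gap: 21.5
t 49.65 pos [ 639.7 -249.   148.7] rot [-1.7992e+02 -4.0000e-02  8.1210e+01] F [-0.4  0.  -1.9] gap 21.5 q6 -0.22
target [ 642.4 -250.3   80.    81.2] slide [-0.0009, 0.0029, 0.0687] spin 0.06
```

```bash
python3 -m jog '[{"slide":[-0.0009,0.0025,0.02],"spin":0,"fingers":0.012},{"slide":[-0.0009,0.0025,0.04],"spin":0,"fingers":0.012},{"slide":[-0.0009,0.0025,0.056],"spin":0,"fingers":0.012},{"slide":[-0.0009,0.0025,0.06],"spin":0,"fingers":0.012},{"slide":[-0.0009,0.0025,0.06],"spin":0,"fingers":0.012},{"slide":[-0.0009,0.0025,0.06],"spin":0,"fingers":0.012}]' 30 
python3 - <<'E'
from g import *
plan((642.4,-250.3,49.5,81.15))
P,im=snap('wrist','w26')
P,im=snap('scene'); cv2.imwrite('pics/s26.png',cv2.resize(im[150:250,100:250,::-1],None,fx=5,fy=5,interpolation=cv2.INTER_CUBIC))
E
```

```text
time_s: 50.25
position: [643.3, -251.8, 90.0]
tool_rot: [3.141, 0.0, 1.417]
wrist_force: [0.4, -0.6, -0.9]
finger_gap: 21.1
t 50.25 pos [ 643.3 -251.8   90. ] rot [1.7994e+02 1.0000e-02 8.1180e+01] F [ 0.4 -0.6 -0.9] gap 21.1 q6 -0.22
target [ 642.4 -250.3   49.5   81.2] slide [0.0013, -0.0012, 0.0405] spin 0.03
```

View pics/s26.png

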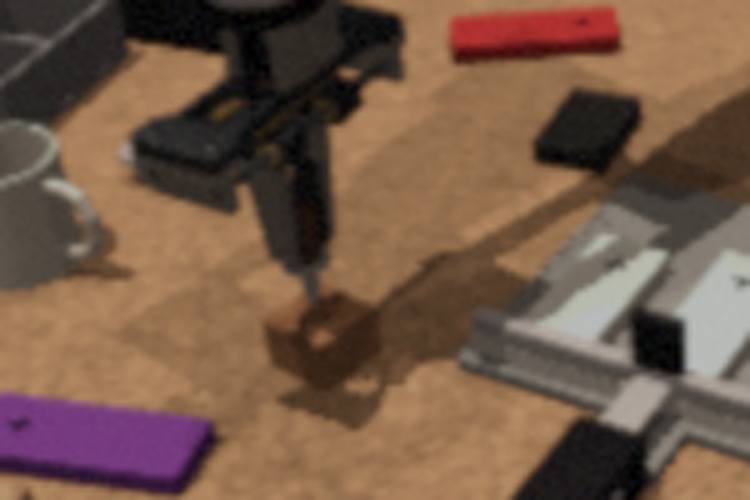

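View pics/w26.png

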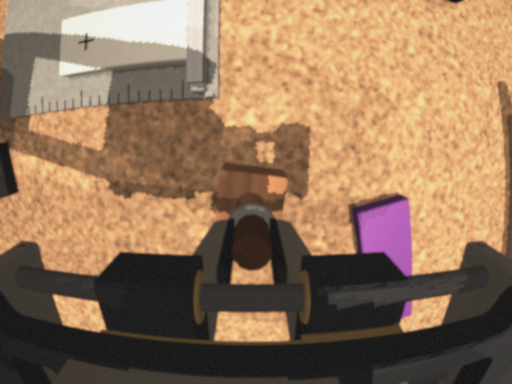

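```bash
python3 - <<'E'
from g import *
P=bot.camera_params('scene')
o=np.array([100,150])
for X in ([642.3,-248.5,38],[643.5,-250,47.3]): print(((proj(P,[X])[0]-o)*5+2).round(0))
E
```

```text
[318. 315.]
[313. 305.]
```

Measured in the robot's own frame, the tip is over the same spot it was lifted from. I'll lower it slowly, watching the force.

```bash
python3 -m jog '[{"slide":[0.0013,-0.001,0],"spin":0,"fingers":0.012},{"slide":[0.0013,-0.001,0.004],"spin":0,"fingers":0.012},{"slide":[0.0013,-0.001,0.008],"spin":0,"fingers":0.012},{"slide":[0.0013,-0.001,0.012],"spin":0,"fingers":0.012},{"slide":[0.0013,-0.001,0.016],"spin":0,"fingers":0.012}]' 30 | egrep "pos|force"
python3 -m jog '[{"slide":[0,0,0.005],"spin":0,"fingers":0.012},{"slide":[0,0,0.01],"spin":0,"fingers":0.012},{"slide":[0,0,0.014],"spin":0,"fingers":0.012}]' 30 | egrep "pos|force"
python3 -m jog '[{"slide":[0,0,0.003],"spin":0,"fingers":0.012},{"slide":[0,0,0.006],"spin":0,"fingers":0.012},{"slide":[0,0,0.008],"spin":0,"fingers":0.012},{"slide":[0,0,0.008],"spin":0,"fingers":0.012}]' 30 | egrep "pos|force"
```

```text
position: [641.9, -250.5, 72.6]
wrist_force: [-0.1, 0.2, -0.7]
position: [641.8, -250.4, 58.5]
wrist_force: [-0.0, -0.1, -2.0]
position: [641.8, -250.4, 50.9]
wrist_force: [-0.3, 0.2, -0.3]
```

```bash
for i in 1 2; do python3 -m jog '[{"slide":[0,0,0.0012],"spin":0,"fingers":0.012},{"slide":[0,0,0.0012],"spin":0,"fingers":0.012}]' 30 | egrep "pos|force"; done
python3 -m jog '[{"slide":[0,0,0],"spin":0,"fingers":0.05},{"slide":[0,0,0],"spin":0,"fingers":0.05},{"slide":[0,0,0],"spin":0,"fingers":0.05},{"slide":[0,0,0],"spin":0,"fingers":0.05},{"slide":[0,0,0],"spin":0,"fingers":0.05},{"slide":[0,0,-0.02],"spin":0,"fingers":0.05},{"slide":[0,0,-0.06],"spin":0,"fingers":0.05},{"slide":[0,0,-0.1],"spin":0,"fingers":0.05},{"slide":[0,0,-0.14],"spin":0,"fingers":0.05},{"slide":[0,-0.05,-0.16],"spin":0,"fingers":0.05},{"slide":[0,-0.1,-0.16],"spin":0,"fingers":0.05},{"slide":[-0.05,-0.15,-0.16],"spin":0,"fingers":0.05},{"slide":[-0.1,-0.2,-0.16],"spin":0,"fingers":0.05},{"slide":[-0.15,-0.2,-0.16],"spin":0,"fingers":0.05},{"slide":[-0.2,-0.2,-0.16],"spin":0,"fingers":0.05},{"slide":[-0.25,-0.2,-0.16],"spin":0,"fingers":0.05},{"slide":[-0.25,-0.2,-0.16],"spin":0,"fingers":0.05},{"slide":[-0.25,-0.2,-0.16],"spin":0,"fingers":0.05}]' 30
python3 - <<'E'
from g import *
plan()
P,im=snap('top'); cv2.imwrite('pics/t30.png',im[:,:,::-1]); cv2.imwrite('pics/t30c.png',cv2.resize(im[120:230,180:350,::-1],None,fx=4.6,fy=4.6,interpolation=cv2.INTER_CUBIC))
snap('wrist','w30'); P,im=snap('scene'); cv2.imwrite('pics/s30.png',cv2.resize(im[150:300,130:400,::-1],None,fx=2.9,fy=2.9,interpolation=cv2.INTER_CUBIC))
E
```

```text
position: [642.0, -250.5, 50.0]
wrist_force: [-0.1, 0.5, -1.5]
position: [642.1, -250.5, 48.8]
wrist_force: [-0.4, 0.0, -0.3]
time_s: 53.75
position: [404.7, -470.8, 208.8]
tool_rot: [3.141, 0.002, 1.413]
wrist_force: [0.2, 1.0, -0.5]
finger_gap: 49.9
t 53.75 pos [ 404.7 -470.8  208.8] rot [1.7996e+02 1.0000e-01 8.0960e+01] F [ 0.2  1.  -0.5] gap 49.9 q6 -0.7
```

View pics/t30c.png

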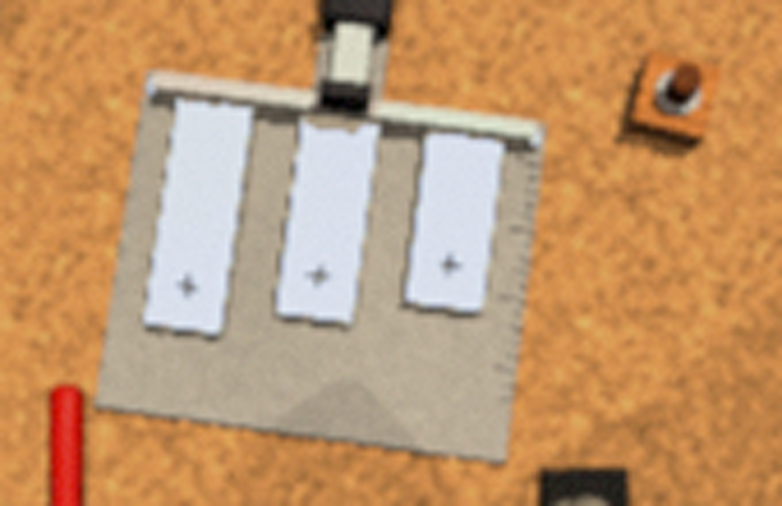

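View pics/s30.png

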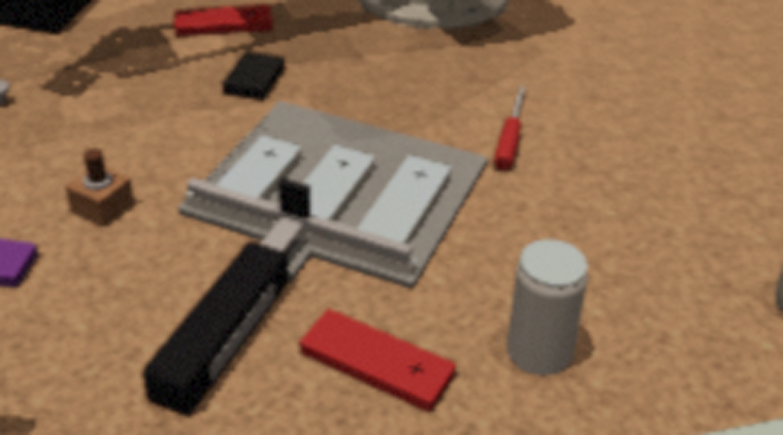

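The top view shows the three fronts on the board at the fence, the gauge home, and the punch standing in its block with collar seated. I'll measure before handing in.

```bash
python3 - <<'E'
from g import *
P=bot.camera_params('top'); im=cv2.imread('pics/t30.png')[:,:,::-1].copy()
g=cv2.cvtColor(im,cv2.COLOR_RGB2HSV); m=((g[...,2]>215)&(g[...,1]<50)).astype(np.uint8); m[:140]=0; m[:, :205]=0; m[:,300:]=0;m[200:]=0
cs,_=cv2.findContours(m,cv2.RETR_EXTERNAL,cv2.CHAIN_APPROX_NONE)
for c in cs:
    if cv2.contourArea(c)>300:
        pts=wB(onplane(P,c[:,0]+0.,28)).astype(np.float32); r=cv2.minAreaRect(pts); print(np.round(r[0],1),np.round(r[1],1),round(r[2],1),'near x',np.percentile(pts[:,0],3).round(1),'far',np.percentile(pts[:,0],97).round(1))
u=(np.array([(679,92)])+.5)/4.6-.5+np.array([180,120]); print('collar',onplane(P,u,43))
a=cv2.imread('pics/top0.png'); d=cv2.absdiff(a,cv2.imread('pics/t30.png')).max(2); print(bot.read_state()['time_s'])
cv2.imwrite('pics/d30.png',cv2.imread('pics/t30.png'))
E
```

```text
[ 35.8 -87.8] [ 50.3 118.6] 89.7 near x -22.8 far 94.3
[24.9  0.6] [136.1  49.8] 0.0 near x -42.5 far 91.2
[16.3 90.3] [ 49.8 158.5] 89.9 near x -62.2 far 93.9
collar [[ 642.01301161 -248.77265766]]
53.9
```

View pics/d30.png

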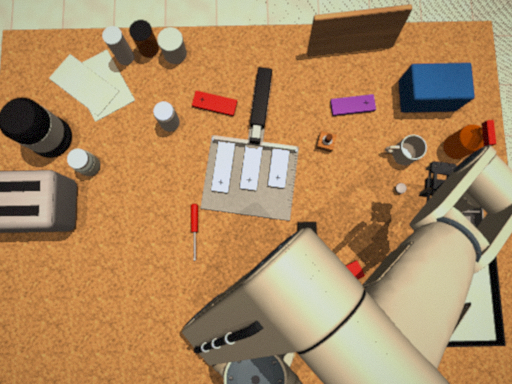

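View pics/w30.png

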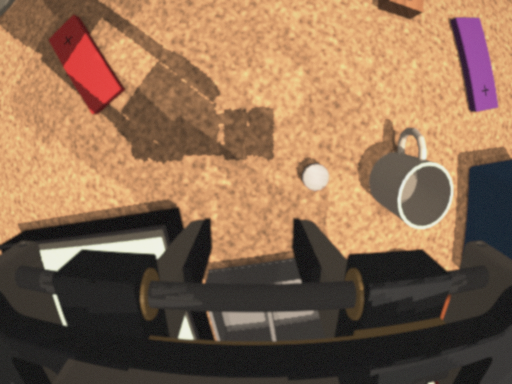

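Allowing for the mask's inset (about 2.5 mm a side), the free ends are within 1 mm of ideal and within 0.5° of square. The punch collar is at (642.0,-248.8), where it started. The bystanders visible in the top view are where they were. Handing in.

```bash
python3 -c "
from cell import bot
print(bot.sign_off())"
```

```text
the job is handed in; nothing more can be done
None
```

I finished the whole job and handed it in at about 54 s of robot time; hand-in gave no verdict.

**Fronts:** The three present were the 125, 145 and 165 mm kinds. I laid them side by side against the fence, turning the 145 mm one half round so its cross faced the robot.

**Gauge:** I held it level with each free end for about 2 s, at 125.1, 145.2 and 165.0 mm by tool position. I then eased it home at 0.1 m/s and let go only once it was home.

**Punch:** I pressed it on the three crosses in order, about 10–14 N at most each time. By the wrist camera the tip was about 1 mm from each cross. It then went back in its block.

**Last checks, from the top camera before hand-in:**
- **Fronts:** free ends about -25, -45 and -65 mm in the board frame, after correcting for a mask that reads about 2.5 mm small on each side. All are within about 0.5° of square.
- **Gauge:** it looked home.
- **Punch:** its collar was back within about 1 mm of where it started.
- **Bystanders:** the ones I could see looked unmoved. The arm covered most of the sanding block in that view, but the side camera showed it in place.
- **Knocked front:** I saw no front knocked aside at any point.

**Disagreements:** When I put the punch back, its tip and hole in the side camera were off by a few millimetres from the calibration. I relied on the tool position there, and the punch went in without resistance. While setting down the 125 mm front, the wrist force briefly read about 30 N.

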